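# Load-test repaired vacuum battery packs, read them with the thermometer and stamp the tag

### The job

Load-test the repaired battery packs: stand each one centred and square on the dock of its own colour, move the load lever to the yellow mark, then with the infrared thermometer read every pack in the order red, yellow, blue, holding it still for a second, pointed squarely at the middle of the black window from about 8 cm and never touching the pack. Only then pull the lever fully back to off and, last, knock the brass punch head all the way down with the mallet (never with the gripper itself) to stamp the job tag. Leave the thermometer nose-down in its holster, the mallet standing with its head on the middle of the green pad, the packs still centred on their docks (put right at once, before going on, any that gets knocked) and everything else on the bench where it was.

Things in the scene. Friction and masses are not known exactly. Their poses are not given: they have to be found in the camera images.
- pack_red: Loose vacuum-cleaner battery pack, red top on a grey lower half, 0.38 kg, may be absent. 90 mm long (its x), 44 mm wide (y, flat sides: grip here), 53 mm tall. Origin: centre of its underside; z up. The lower 30 mm is full length; on it the +x half is a block 53 mm high, the -x half a shoulder sloping down to -x at 30 degrees with the round window on it.
- pack_yellow: Loose vacuum-cleaner battery pack, yellow top on a grey lower half, 0.38 kg, may be absent. 90 mm long (its x), 44 mm wide (y, flat sides: grip here), 53 mm tall. Origin: centre of its underside; z up. The lower 30 mm is full length; on it the +x half is a block 53 mm high, the -x half a shoulder sloping down to -x at 30 degrees with the round window on it.
- pack_blue: Loose vacuum-cleaner battery pack, blue top on a grey lower half, 0.38 kg, may be absent. 90 mm long (its x), 44 mm wide (y, flat sides: grip here), 53 mm tall. Origin: centre of its underside; z up. The lower 30 mm is full length; on it the +x half is a block 53 mm high, the -x half a shoulder sloping down to -x at 30 degrees with the round window on it.
- pack_red_window (a point): Centre of the red pack's round black window (22 mm across, white rim), 25 mm towards -x from the pack's origin and 41.5 mm above its underside. Its z axis points straight out of the window (pack up, leaning 30 degrees towards the pack's -x); y is the pack's y.
- pack_yellow_window (a point): Centre of the yellow pack's round black window (22 mm across, white rim), 25 mm towards -x from the pack's origin and 41.5 mm above its underside. Its z axis points straight out of the window (pack up, leaning 30 degrees towards the pack's -x); y is the pack's y.
- pack_blue_window (a point): Centre of the blue pack's round black window (22 mm across, white rim), 25 mm towards -x from the pack's origin and 41.5 mm above its underside. Its z axis points straight out of the window (pack up, leaning 30 degrees towards the pack's -x); y is the pack's y.
- dock_red: Fixed flat red dock plate with a dark centre and two brass strips, 130 mm (x) by 78 mm (y), 4 mm thick, no rim. Origin: centre of its underside on the bench. A pack stands flat on it with its length along the dock's x, either way round.
- dock_yellow: Fixed flat yellow dock plate with a dark centre and two brass strips, 130 mm (x) by 78 mm (y), 4 mm thick, no rim. Origin: centre of its underside on the bench. A pack stands flat on it with its length along the dock's x, either way round.
- dock_blue: Fixed flat blue dock plate with a dark centre and two brass strips, 130 mm (x) by 78 mm (y), 4 mm thick, no rim. Origin: centre of its underside on the bench. A pack stands flat on it with its length along the dock's x, either way round.
- lever (a joint): Load lever on the grey tester console, rad. 0 = off, at the stop (leaning 0.6 rad from vertical towards the console's -x, at the red mark); 1.2 = other stop; 0.85 = at the yellow mark (0.25 rad past vertical towards the console's +x). Stays where it is left, by friction; takes about 2.5 N at the grip. Red grip 18 mm wide (console's y), 16 mm thick, 45 mm long, its middle 85 mm from the hinge.
- lever_hinge (a point): Hinge axis of the lever, on the console's centre line 60 mm above the bench, fixed; its axis is the console's y, its axes are the console's. The lever swings in its x-z plane, values growing towards +x. The grey console is 130 (x) by 100 (y) by 55 mm high, centred below the hinge. A black quadrant plate 52 mm in radius with the red and yellow marks stands 26 mm to +y of the lever.
- thermo: Loose yellow pistol-shaped infrared thermometer, 0.24 kg, nose-down in its holster. Barrel 36 (its x) by 34 (its y, grip across this) by 140 mm (its z). Origin: centre of the flat nose; z points from nose to rear, so the beam leaves along -z. The black pistol handle sticks out to its +x from 80 to 120 mm above the nose and reaches 100 mm from the axis. Grip it 112 mm behind the nose.
- thermo_spot (a point): The point on the beam 80 mm in front of the nose: what it reads.
- holster_in (a point): Centre of the inner floor, 10 mm above the bench, of the fixed open-topped square grey holster on a black foot 90 by 85 mm; here the thermometer's nose stands. Inner opening 46 (x) by 44 (y) mm, rim 60 mm above the bench. The thermometer goes in with its handle to the holster's +x, 5 mm play all round.
- mallet: Loose mallet, 0.36 kg, standing on the lower face of its orange head on the pad, handle level. Head: upright cylinder 48 mm across, 64 mm tall. Origin: centre of the lower striking face; z up along the head. Wooden handle runs to its -x, from the head to 152 mm from the head's axis, 22 mm wide (y), 24 mm high, its middle 36 mm above the lower face; grip it 52 mm from the head's axis.
- pad: Fixed round green pad for the mallet's head, 90 mm across, 4 mm thick. Origin: centre of its underside.
- punch: Fixed sprung marking punch: blue block 90 by 80 by 22 mm with a steel collar 38 mm across up to 52 mm above the bench, and above it the brass punch head (32 mm across, counted as part of this body), on the centre line, its top 78 mm above the bench when up. Origin: centre of its underside.
- punch_pin (a joint): How far the punch head is pushed down, m: 0 = up, 0.010 = fully down. A spring returns it; 3 N starts it, 9 N holds it fully down.
- spray_can: Bystander: blue aerosol can, 60 mm across, 130 mm tall, origin at its underside.
- cleaner: Bystander: white cleaner bottle with a red cap, 74 mm across, 180 mm tall, origin at its underside.
- tape: Bystander: roll of black tape lying flat, 68 mm across, 22 mm tall, origin at its underside.
- screw_jar: Bystander: glass jar with a steel cap, 52 mm across, 60 mm tall, origin at its underside.
- brush_roll: Bystander: brush roller with red bristles lying along its y, 220 mm long, 36 mm thick, origin at its underside.
- screwdriver: Bystander: screwdriver lying along its x, origin at its underside.
Mind the look-alikes: they are no part of the job. What is shaped like the pack_yellow but pink or turquoise is not meant.

How it is judged:
By the outcome, as a careful person would: the job done as asked, in the order asked, and still so for the second after the job is handed in, with the robot touching nothing.
Of pack_red, pack_yellow, pack_blue only 2 to 3 are there at a start; the rules pass over those that are not, and their reading is None.
At some moment in a run one of pack_red, pack_yellow, pack_blue may be knocked a few centimetres aside while the robot is not near it.
It also fails if it takes over 210 s, if anything falls off the work surface, if the arm or the gripper's body presses on something with over 40 N, if the wrist force passes 120 N, or if a joint passes its speed limit or range.

### The arm

A 7-joint arm with a two-finger parallel gripper is mounted at the origin on the work surface. World frame = base frame: x ahead of the robot, y to its left, z up, the work surface at z = 0. Lengths are in m, angles in rad, forces in N, time in s.
With the tool pointing down it reaches from about 0.425 to 0.875 m from the base axis. Payload 8.4 kg.
Tool frame: the origin (TCP) lies midway between the tips of the shut fingers; the grasp point (between the pads) lies 19 mm behind it (robot.grip_depth is the distance from the TCP to the grasp point, in m); z points along the fingers, y is the line along which they close (so a half turn about z gives the same grasp; the last joint's range is limited). The gripper opens to 87 mm and grips with 3 to 60 N. Pads are 19 mm wide; open, the fingers measure 117 mm over their backs; the gripper's body (75 mm by 190 mm) begins 51 mm behind the grasp point.
Start: joints at [-1.327, 0.333, 0.04, 1.465, -0.013, 1.343, -0.059], TCP at [0.218, 0.612, 0.223] pointing down, gripper open.
Joint ranges: [-2.58, 2.58], [-0.38, 2.09], [-1.3, 1.39], [0.25, 2.4], [-1.5, 4.64], [0.08, 2.09], [-2.65, 2.65]. Speed limits (rad/s): [2.22, 2.22, 2.79, 2.79, 3.14, 3.14, 3.14].

### API

Orientations are given as a unit quaternion [w, x, y, z].
In Python, from rig import robot, read_camera, look_for, regions_of, spot_point gives the robot as it stands. The module is installed in compiled form; this text tells all that it offers.
- The arm moves only by the shell command python3 -m pendant 'ROWS' [FORCE]. ROWS is JSON, a list of rows, each a list of 7 numbers: the shift along the tool's x, y, z in cm, then the turn, a rotation vector about the tool's x, y, z in rad, then the opening, from 0 (shut) to 1 (fully open). A call has 1 to 8 rows; each row shifts and turns the commanded pose from where the row before left it, along the tool's axes as they then stand; what a row does not reach is not made up. A row lasts 1/8 s, in which the tool goes at most 62.5 mm and 10.7 degrees, less where a joint would pass 70% of its speed; a pose out of reach is approached as far as the arm can. A call is refused whole if a number of a shift passes 6.25 or a number of a turn 0.188, either way. A call with a gripper value outside its range is refused whole. The fingers move at their own pace and stop on an object; FORCE is the grip in N (left out, the last holds). Time passes only in rows, so rows that do not move let the fingers close. It gives the time, the measured TCP pose, the force, the opening and the grip force at its end, in the units of the state.
- robot.state(): the state, without advancing time (a new reading comes with each control period).
- read_camera(name): name is "scene" or "top" or "wrist"; returns a dict with "image" (420x560x3 uint8, red, green, blue), "mtx" (3x3 intrinsics, pixels), "k1" (the pictures are not rectified: a ray, as slopes to the right and down, at radius r is drawn at 1 + k1 r^2 times it, then the intrinsics apply), "rvec" (rotation vector, rad) and "tvec" (3), from world to camera coordinates, as OpenCV has them. Camera axes: x right, y down, z forward; pixel columns grow to the right and rows downward; lengths in m; the calibration is good to about 2 mm. A picture is of the moment at which its call begins. There is no depth.
- robot.sign_off(): hands the job in; it is judged then, once.
Trained networks look in a picture, given as the dict that the camera call returned (one of the last four; its "shot" number tells which), for a name from the list of things; names that differ only in an ending like _2 or _b are one class to them, and where a whole thing is asked for, a point or a joint stands for the part that bears it (a point fixed in the world has none). Each returns a list of dicts, best first, with "p" (0 to 1); they miss things now and then, are a little off and sometimes report something else, mostly with a low value. They report only what shows in the picture. A call takes as long as a camera call. They do not tell look-alikes from the thing itself.
- look_for(picture, name): "point" ([x, y, z] in m, in world coordinates, good to about 4 mm: the middle of the surface that is visible of it).
- regions_of(picture, name): "region" (420x560 bool, what is visible of it).
- spot_point(picture, name): "point" ([x, y, z] in m, in world coordinates, good to about 4 mm: a listed point, or the origin of a listed thing).
The state is a dict: "t": time; "joint_positions": joint angles; "dq": joint speeds; "joint_efforts": joint torques, N m; "eef_pos": TCP position; "orientation": TCP orientation; "ft_force": force on the tool from outside, world axes, zero at the start; "torque": the same for the moment, N m; "width": finger opening in m; "grasp_force": force on a finger pad.
Only numpy, scipy, OpenCV 4.12 (cv2) and the standard library are available. Lean on these libraries where they do the work, as an engineer would, in place of code of your own. Each camera call takes 0.05 s, during which the arm holds its last target. There are 200 camera calls.

## Working session

There is one attempt and no reset: what is moved stays moved. The work goes in short steps, Python scripts to look and compute and a shell command to move; the robot and the scene stay as the last step left them, time stands still between calls to the robot, and variables do not carry over. Pictures are saved under pics/ and viewed, at most 14 in all, crops included, and the job is handed in when it is done.

```bash
mkdir -p pics; ls; cat > h.py <<'E'
import numpy as np, cv2
from rig import robot, read_camera, look_for, regions_of, spot_point
from scipy.spatial.transform import Rotation as R
def save(p,f): cv2.imwrite('pics/'+f,cv2.cvtColor(p['image'],cv2.COLOR_RGB2BGR))
def rot(p): return cv2.Rodrigues(np.array(p['rvec'],float))[0]
def proj(p,X):
    c=rot(p)@np.asarray(X,float)+np.ravel(p['tvec']); s=c[:2]/c[2]; s=s*(1+p['k1']*(s@s))
    return (np.array(p['mtx'])@[s[0],s[1],1])[:2]
def unproj(p,uv,z):
    """pixel(s) -> world points on plane of height z"""
    K=np.array(p['mtx']); uv=np.atleast_2d(uv).astype(float)
    d=(uv-K[:2,2])/[K[0,0],K[1,1]]; s=d.copy()
    for _ in range(20): s=d/(1+p['k1']*(s**2).sum(1,keepdims=True))
    Rm=rot(p); o=-Rm.T@np.ravel(p['tvec']); r=np.c_[s,np.ones(len(s))]@Rm
    return o+r*((z-o[2])/r[:,2])[:,None]
def tcp():
    s=robot.state(); q=np.array(s['orientation']); return np.array(s['eef_pos']),R.from_quat(q[[1,2,3,0]])
E
python3 - <<'E'
from h import *
for n in('top','scene'):
    p=read_camera(n); save(p,n+'0.png'); print(n,-rot(p).T@np.ravel(p['tvec']),p['shot'])
    for k in 'pack_red pack_yellow pack_blue pack_red_window pack_yellow_window pack_blue_window dock_red dock_yellow dock_blue lever lever_hinge thermo holster_in mallet pad punch spray_can cleaner tape screw_jar brush_roll screwdriver'.split():
        try: r=spot_point(p,k)
        except Exception as e: print(k,e); continue
        print(k,[(np.round(a['point'],3).tolist(),round(a['p'],2)) for a in r[:4]])
print(robot.state())
E
```

```text
pics
top [ 0.30724522 -0.00207159  1.37207128] 1
pack_red [([0.459, 0.16, 0.0], 0.7)]
pack_yellow [([0.456, -0.154, 0.001], 0.93), ([0.186, -0.292, -0.001], 0.75), ([0.27, -0.509, 0.002], 0.61), ([0.622, -0.003, -0.002], 0.21)]
pack_blue [([0.445, -0.005, 0.001], 0.89), ([0.758, 0.002, -0.003], 0.49), ([0.46, 0.159, -0.0], 0.18)]
pack_red_window [([0.435, 0.158, 0.04], 0.69)]
pack_yellow_window [([0.299, -0.508, 0.037], 0.91), ([0.46, 0.159, -0.002], 0.62), ([0.197, -0.319, 0.043], 0.59)]
pack_blue_window [([0.419, -0.002, 0.043], 0.85)]
dock_red [([0.593, 0.114, 0.001], 0.78), ([0.57, -0.428, -0.001], 0.49)]
dock_yellow [([0.614, -0.124, 0.0], 0.88)]
dock_blue [([0.624, -0.002, -0.0], 0.87)]
lever it knows: brush_roll, cleaner, dock_blue, dock_red, dock_yellow, holster_in, lever_hinge, mallet, pack_blue, pack_blue_window, pack_red, pack_red_window, pack_yellow, pack_yellow_window, pad, punch, s
lever_hinge [([0.604, 0.279, 0.061], 0.8)]
thermo [([0.594, -0.29, 0.01], 0.97)]
holster_in [([0.592, -0.292, 0.01], 0.61), ([0.452, -0.156, 0.001], 0.59), ([0.744, -0.231, -0.001], 0.42)]
ma
[... 1997 characters left out ...]
_positions': array([-1.32717349,  0.3331691 ,  0.03987816,  1.4653876 , -0.01338473,
        1.3433296 , -0.05847054]), 'dq': array([-0.00036589,  0.00043275, -0.00083837,  0.00086119, -0.00058783,
        0.00055212, -0.00043855]), 'joint_efforts': array([-5.26100166e-05, -6.56103516e+01,  1.33289751e+00, -4.04054761e+01,
       -5.99553133e-02,  3.50683008e-02,  1.97073086e-05]), 'eef_pos': array([0.21848889, 0.61214422, 0.22257166]), 'orientation': array([-2.18542456e-06,  1.70561868e-01,  9.85346969e-01, -1.39574357e-05]), 'ft_force': array([-0.3288528 , -0.65018581,  0.61387513]), 'torque': array([ 0.00206493, -0.00501875, -0.01815418]), 'grasp_force': 0.0, 'width': 0.08689708738885267}
```

View pics/top0.png

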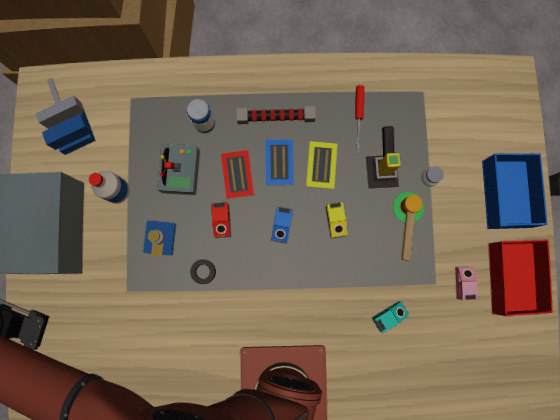

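View pics/scene0.png

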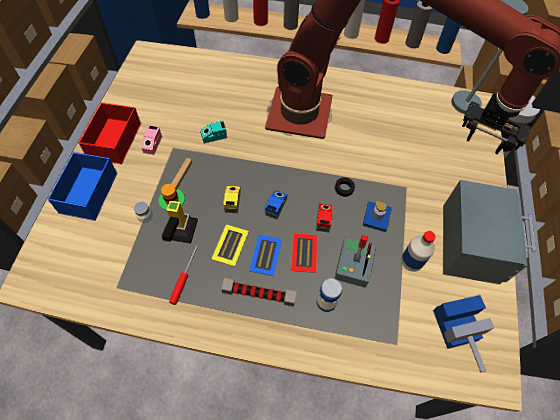

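```bash
cat >> h.py <<'E'
from scipy.optimize import minimize
def box(x0,x1,y0,y1,z0,z1): return np.array([[x,y,z] for x in(x0,x1) for y in(y0,y1) for z in(z0,z1)],float)
def cyl(r,z0,z1,n=24):
    a=np.linspace(0,2*np.pi,n,False); return np.vstack([np.c_[r*np.cos(a),r*np.sin(a),0*a+z] for z in(z0,z1)])
t30=np.tan(np.pi/6)
PACK=[box(-.045,.045,-.022,.022,0,.030),box(0,.045,-.022,.022,.030,.053),
      np.array([[x,y,z] for y in(-.022,.022) for x,z in((0,.030),(-.045,.030),(-.045,.0415-.02*t30),(0,min(.053,.0415+.025*t30)))])]
DOCK=[box(-.065,.065,-.039,.039,0,.004)]
THERMO=[box(-.018,.018,-.017,.017,0.05,.140),box(.018,.1,-.012,.012,.08,.12)]
MALLET=[cyl(.024,0,.064),box(-.152,0,-.011,.011,.024,.048)]
def render(p,parts,x,y,yaw,z=0.,ss=4):
    m=np.zeros((420*1,560*1),np.uint8); c,s=np.cos(yaw),np.sin(yaw); big=np.zeros((420,560),np.uint8)
    for P in parts:
        W=np.c_[P[:,0]*c-P[:,1]*s+x,P[:,0]*s+P[:,1]*c+y,P[:,2]+z]
        uv=np.array([proj(p,w) for w in W])
        cv2.fillConvexPoly(big,cv2.convexHull((uv*16).astype(np.int32)),255,cv2.LINE_AA,4)
    return big/255.
def fit(pics,masks,parts,x0,z=0.):
    ms=[cv2.GaussianBlur(m.astype(np.float32),(0,0),1.0) for m in masks]
    f=lambda v:sum(((cv2.GaussianBlur(render(p,parts,v[0]/1e3,v[1]/1e3,v[2]/100,z).astype(np.float32),(0,0),1.0)-m)**2).sum()/max(1,m.sum()) for p,m in zip(pics,ms))
    best=None
    for dy in(-.3,0,.3):
        r=minimize(f,[x0[0]*1e3,x0[1]*1e3,(x0[2]+dy)*100],method='Nelder-Mead',options=dict(initial_simplex=[[x0[0]*1e3+a,x0[1]*1e3+b,(x0[2]+dy)*100+c] for a,b,c in((0,0,0),(6,0,0),(0,6,0),(0,0,15))],xatol=.1,fatol=1e-4))
        if best is None or r.fun<best.fun: best=r
    return best.x*[1e-3,1e-3,1e-2],best.fun
def near(rs,X,p,lim=30):
    u=proj(p,X); b=None
    for r in rs:
        m=r['region']
        if not m.any(): continue
        q=np.argwhere(m).mean(0)[::-1]
        if np.hypot(*(q-u))<lim: return m
E
python3 - <<'E'
from h import *
T=dict(pack_red=(PACK,(.46,.16,0)),pack_yellow=(PACK,(.454,-.154,0)),pack_blue=(PACK,(.445,-.004,0)),dock_red=(DOCK,(.593,.115,0)),dock_yellow=(DOCK,(.612,-.123,0)),dock_blue=(DOCK,(.625,0,0)),mallet=(MALLET,(.488,-.358,0)),thermo=(THERMO,(.593,-.291,0)))
P=[read_camera('top'),read_camera('scene')]
for k,(parts,x0) in T.items():
    M=[near(regions_of(p,k),(x0[0],x0[1],.03),p) for p in P]
    z={'mallet':.004,'thermo':.01}.get(k,.004 if 0 else 0)
    for idx in([0],[1],[0,1]):
        if any(M[i] is None for i in idx): print(k,idx,'none'); continue
        r,c=fit([P[i] for i in idx],[M[i] for i in idx],parts,x0,z); print(k,idx,np.round(r,4),round(c,3))
E
```

```text
pack_red [0] [0.4613 0.1631 0.0336] 0.013
pack_red [1] [ 0.4614  0.1592 -0.0185] 0.108
pack_red [0, 1] [ 0.4611  0.1613 -0.0026] 0.147
pack_yellow [0] [ 0.4539 -0.1531  0.1169] 0.039
pack_yellow [1] [ 0.4537 -0.1538  0.165 ] 0.056
pack_yellow [0, 1] [ 0.4542 -0.1535  0.154 ] 0.099
pack_blue [0] [ 0.4446 -0.0038 -0.1733] 0.046
pack_blue [1] [ 0.4432 -0.006  -0.1133] 0.101
pack_blue [0, 1] [ 0.4438 -0.0048 -0.1365] 0.157
dock_red [0] [0.593  0.1196 0.1075] 0.007
dock_red [1] [0.5934 0.1159 0.1075] 0.024
dock_red [0, 1] [0.5932 0.1177 0.1106] 0.046
dock_yellow [0] [ 0.6148 -0.1197 -0.113 ] 0.016
dock_yellow [1] [ 0.6155 -0.1217 -0.1025] 0.025
dock_yellow [0, 1] [ 0.6155 -0.1204 -0.106 ] 0.044
dock_blue [0] [ 6.262e-01 -6.000e-04  2.500e-03] 0.015
dock_blue [1] [ 0.6263 -0.0024 -0.0047] 0.023
dock_blue [0, 1] [ 0.626  -0.0013  0.0007] 0.042
mallet [0] [ 0.4911 -0.3578 -0.1609] 0.121
mallet [1] [ 0.4902 -0.3624 -0.1571] 0.065
mallet [0, 1] [ 0.4918 -0.3601 -0.1622] 0.223
thermo [0] [ 0.5877 -0.2849 -0.0504] 0.109
thermo [1] [ 0.5919 -0.2917  0.0396] 0.107
thermo [0, 1] [ 0.5902 -0.2881 -0.0182] 0.264
```

```bash
cat >> h.py <<'E'
def plan(pos,Rt):
    p,Rc=tcp(); w=(Rc.inv()*Rt).as_rotvec(); d=Rt.inv().apply(np.asarray(pos)-p)*100
    print('turn',np.round(w,3),'then shift cm',np.round(d,2),'| shift first',np.round(Rc.inv().apply(np.asarray(pos)-p)*100,2))
def down(yaw): # tool y along object y (yaw), tool x = -object x
    return R.from_euler('z',yaw)*R.from_matrix([[-1,0,0],[0,1,0],[0,0,-1]])
E
python3 -m pendant '[[0,0,0,0,0,-0.17,1],[0,0,0,0,0,-0.17,1],[-2.7,-5,0.2,0,0,0,1],[-2.7,-5,0.2,0,0,0,1],[-2.7,-5,0.2,0,0,0,1],[-2.7,-5,0.2,0,0,0,1],[-2.7,-5,0.2,0,0,0,1],[-2.7,-5,0.2,0,0,0,1]]' 30
python3 -m pendant '[[-2.7,-5,0.2,0,0,0,1],[-2.7,-5,0.2,0,0,0,1],[-2.7,-5,0.2,0,0,0,1],[0,0,0,0,0,0,1],[0,0,0,0,0,0,1]]'
python3 - <<'E'
from h import *
print(tcp()[0],tcp()[1].as_matrix().round(3).tolist())
p=read_camera('wrist'); save(p,'w1.png'); print(-rot(p).T@np.ravel(p['tvec']), rot(p).round(2))
for k,x in(('pack_red',(.461,.161,0)),('pack_blue',(.444,-.005,-.14)),('dock_red',(.593,.118,.108))):
    m=near(regions_of(p,k),(x[0],x[1],.03),p,80)
    if m is None: print(k,None); continue
    r,c=fit([p],[m],PACK if k[0]=='p' else DOCK,x); print(k,r.round(4),c)
plan((.461,.161,.025),down(.01))
E
```

```text
t: 4.1
eef_pos: [0.3804, 0.31, 0.2108]
orientation: [0.0, 0.001, 1.0, 0.0]
ft_force: [0.2, 0.1, 1.1]
width: 0.0872
grasp_force: 0.0
t: 4.72
eef_pos: [0.46, 0.162, 0.2046]
orientation: [-0.0, 0.001, 1.0, 0.0]
ft_force: [-0.1, 0.4, 0.4]
width: 0.0868
grasp_force: 0.0
[0.45999256 0.16196458 0.2046407 ] [[-1.0, 0.003, -0.0], [0.003, 1.0, 0.0], [0.0, 0.0, -1.0]]
[0.38257384 0.16243732 0.36748511] [[ 0.    1.   -0.  ]
 [ 0.96 -0.    0.29]
 [ 0.29 -0.   -0.96]]
pack_red [0.4614 0.1602 0.052 ] 0.01371331699192524
pack_blue [ 0.4446 -0.0057 -0.1996] 0.020974110811948776
dock_red [0.594  0.1164 0.111 ] 0.48282209038734436
turn [ 0.    -0.    -0.011] then shift cm [-0.13 -0.17 17.96] | shift first [-0.13 -0.17 17.96]
```

View pics/w1.png

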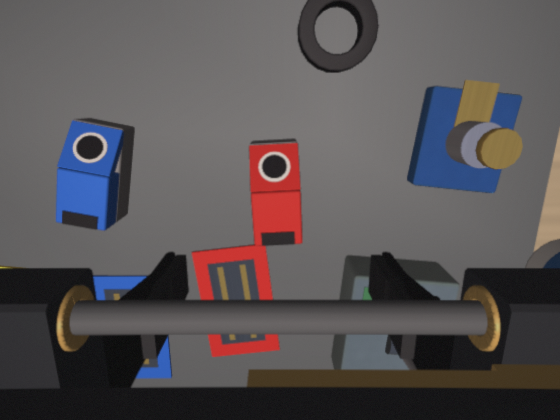

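```bash

python3 -m pendant '[[-0.14,-0.18,4.8,0,0,-0.055,1],[0,0,4.8,0,0,0,1],[0,0,4.8,0,0,0,1],[0,0,3,0,0,0,1],[0,0,1.8,0,0,0,1],[0,0,0,0,0,0,0.3],[0,0,0,0,0,0,0.3],[0,0,0,0,0,0,0.3]]' 30
python3 -m pendant '[[0,0,0,0,0,0,0.3],[0,0,0,0,0,0,0.3],[0,0,0,0,0,0,0.3],[0,0,-4,0,0,0,0.3],[0,0,-4,0,0,0,0.3],[0,0,0,0,0,0,0.3]]' 30
python3 - <<'E'
from h import *
plan((.5934,.117,.018),down(.109))
E
```

```text
t: 5.92
eef_pos: [0.4622, 0.1602, 0.0136]
orientation: [0.001, -0.026, 1.0, 0.0]
ft_force: [-0.5, 0.4, 0.2]
width: 0.0647
grasp_force: 0.0
t: 6.68
eef_pos: [0.4633, 0.1604, 0.095]
orientation: [0.002, -0.026, 1.0, 0.001]
ft_force: [-0.4, 0.4, -3.8]
width: 0.044
grasp_force: 30.0
turn [ 0.002  0.004 -0.057] then shift cm [-12.47  -5.73   7.7 ] | shift first [-12.74  -5.03   7.74]
```

```bash

python3 -m pendant '[[-4.2,-1.9,0,0,0,-0.057,0.3],[-4.2,-1.91,0,0,0,0,0.3],[-4.15,-1.91,0,0,0,0,0.3],[0,0,3.8,0,0,0,0.3],[0,0,2.6,0,0,0,0.3],[0,0,0,0,0,0,0.3]]' 30
python3 - <<'E'
from h import *
plan((.5942,.117,.018),down(.109))
E
```

```text
t: 7.42
eef_pos: [0.5889, 0.1131, 0.0249]
orientation: [-0.003, -0.054, 0.999, -0.001]
ft_force: [-0.2, -0.4, -1.7]
width: 0.0436
grasp_force: 30.0
turn [-0.002 -0.007 -0.   ] then shift cm [-0.57  0.33  0.69] | shift first [-0.57  0.33  0.69]
```

```bash

python3 -m pendant '[[-0.57,0.33,0,0,0,0,0.3],[0,0,0.6,0,0,0,0.3],[0,0,0.1,0,0,0,0.3],[0,0,0,0,0,0,0.3]]' 30
python3 - <<'E'
from h import *
plan((.5942,.117,.018),down(.109))
E
```

```text
t: 7.92
eef_pos: [0.597, 0.1179, 0.0218]
orientation: [0.0, -0.055, 0.999, 0.0]
ft_force: [0.1, -0.4, -2.5]
width: 0.0437
grasp_force: 30.0
turn [0. 0. 0.] then shift cm [ 0.29 -0.06  0.38] | shift first [ 0.29 -0.06  0.38]
```

```bash

python3 -m pendant '[[0.3,-0.06,0.2,0,0,0,0.3],[0,0,0,0,0,0,0.3],[0,0,0,0,0,0,0.3],[0,0,0,0,0,0,0.3]]' 30
python3 - <<'E'
from h import *
plan((.5942,.117,.018),down(.109))
E
```

```text
t: 8.43
eef_pos: [0.5942, 0.117, 0.0196]
orientation: [0.0, -0.055, 0.999, -0.0]
ft_force: [-0.7, 0.6, -2.6]
width: 0.0438
grasp_force: 30.0
turn [-0.  0.  0.] then shift cm [-0.    0.    0.16] | shift first [-0.    0.    0.16]
```

```bash

python3 -m pendant '[[0,0,0.15,0,0,0,0.3],[0,0,0,0,0,0,0.3],[0,0,0,0,0,0,1],[0,0,0,0,0,0,1],[0,0,-3,0,0,0,1],[0,0,-5,0,0,0,1],[0,0,-5,0,0,0,1],[0,0,-5,0,0,0,1]]' 30
python3 -m pendant '[[0,0,0,0,0,0.15,1],[0,0,0,0,0,0.15,1],[3.1,-3.7,0,0,0,0,1],[3.1,-3.7,0,0,0,0,1],[3.1,-3.7,0,0,0,0,1],[3.1,-3.7,0,0,0,0,1],[0,0,0,0,0,0,1],[0,0,0,0,0,0,1]]'
python3 - <<'E'
from h import *
p=read_camera('wrist')
r=(.4446,-.005,-.15)
for k,x in(('pack_blue',r),('dock_blue',(.626,-.001,0)),('pack_red',(.594,.117,.109))):
    m=near(regions_of(p,k),(x[0],x[1],.03),p,80)
    if m is None: print(k,None); continue
    q,c=fit([p],[m],PACK if k[0]=='p' else DOCK,x,.004 if k=='pack_red' else 0); print(k,q.round(4),c)
    if k=='pack_blue': r=q
plan((r[0],r[1],.013),down(r[2]))
E
```

```text
t: 9.43
eef_pos: [0.5941, 0.1169, 0.2001]
orientation: [0.0, -0.054, 0.999, 0.0]
ft_force: [0.5, 0.6, -0.4]
width: 0.0856
grasp_force: 0.0
t: 10.42
eef_pos: [0.4448, -0.0045, 0.1986]
orientation: [0.001, 0.095, 0.995, 0.001]
ft_force: [-0.1, -0.5, 0.2]
width: 0.0871
grasp_force: 0.0
pack_blue [ 0.4442 -0.0047 -0.1961] 0.01644478552043438
dock_blue [ 0.6247 -0.0016 -0.0163] 1.1354185342788696
pack_red [0.5891 0.1272 0.4099] 3.4525539875030518
turn [-0.001 -0.     0.006] then shift cm [ 0.05 -0.05 18.5 ] | shift first [ 0.05 -0.04 18.5 ]
```

```bash

python3 -m pendant '[[0.05,-0.05,4.8,0,0,0.006,1],[0,0,4.8,0,0,0,1],[0,0,4.8,0,0,0,1],[0,0,3,0,0,0,1],[0,0,1.1,0,0,0,1],[0,0,0,0,0,0,1],[0,0,0,0,0,0,0.3],[0,0,0,0,0,0,0.3]]' 30
python3 -m pendant '[[0,0,0,0,0,0,0.3],[0,0,0,0,0,0,0.3],[0,0,0,0,0,0,0.3],[0,0,0,0,0,0,0.3],[0,0,-4,0,0,0,0.3],[0,0,-4,0,0,-0.098,0.3],[0,0,0,0,0,-0.098,0.3]]' 30
python3 -m pendant '[[-4.5,0.1,0,0,0,0,0.3],[-4.5,0.1,0,0,0,0,0.3],[-4.5,0.1,0,0,0,0,0.3],[-4.5,0.1,0,0,0,0,0.3],[0,0,4,0,0,0,0.3],[0,0,3,0,0,0,0.3],[0,0,0,0,0,0,0.3],[0,0,0,0,0,0,0.3]]' 30
python3 - <<'E'
from h import *
plan((.626,-.0013,.018),down(0.001))
E
```

```text
t: 11.62
eef_pos: [0.4446, -0.0049, 0.0141]
orientation: [0.001, 0.098, 0.995, 0.0]
ft_force: [-0.2, -0.7, 0.1]
width: 0.0744
grasp_force: 0.0
t: 12.5
eef_pos: [0.4453, -0.005, 0.0954]
orientation: [0.002, -0.001, 1.0, 0.001]
ft_force: [0.8, 0.4, -4.9]
width: 0.0437
grasp_force: 30.0
t: 13.5
eef_pos: [0.6238, -0.0014, 0.0238]
orientation: [0.0, 0.0, 1.0, -0.0]
ft_force: [-0.3, 0.2, -3.3]
width: 0.0436
grasp_force: 30.0
turn [-0.     0.    -0.002] then shift cm [-0.22  0.01  0.58] | shift first [-0.22  0.01  0.58]
```

```bash

python3 -m pendant '[[-0.25,0,0.3,0,0,0,0.3],[0,0,0.25,0,0,0,0.3],[0,0,0,0,0,0,0.3],[0,0,0,0,0,0,0.3],[0,0,0,0,0,0,1],[0,0,0,0,0,0,1],[0,0,-4,0,0,0,1],[0,0,-5,0,0,0,1]]' 30
python3 -m pendant '[[0,0,-5,0,0,0,1],[0,0,-4,0,0,-0.154,1],[4.8,-3.1,0,0,0,0,1],[4.8,-3.1,0,0,0,0,1],[4.8,-3.1,0,0,0,0,1],[4.8,-3.1,0,0,0,0,1],[0,0,0,0,0,0,1],[0,0,0,0,0,0,1]]'
python3 - <<'E'
from h import *
p=read_camera('wrist')
r=(.454,-.153,.15)
k='pack_yellow'
m=near(regions_of(p,k),(r[0],r[1],.03),p,80)
r,c=fit([p],[m],PACK,r); print(r,c)
plan((r[0],r[1],.013),down(r[2]))
p=read_camera('top')
for k,x in(('pack_red',(.594,.117,.109)),('pack_blue',(.626,-.001,0))):
    m=near(regions_of(p,k),(x[0],x[1],.03),p,30); print(k,m is not None and fit([p],[m],PACK,x,.004))
E
```

```text
t: 14.5
eef_pos: [0.6255, -0.0015, 0.108]
orientation: [-0.001, 0.0, 1.0, -0.0]
ft_force: [1.0, 0.9, 0.8]
width: 0.0757
grasp_force: 0.0
t: 15.5
eef_pos: [0.4559, -0.1528, 0.1981]
orientation: [0.001, -0.076, 0.997, 0.0]
ft_force: [-0.1, 1.0, -0.1]
width: 0.0868
grasp_force: 0.0
[ 0.45392182 -0.15428613  0.13598119] 0.015629712492227554
turn [-0.     0.     0.019] then shift cm [ 0.26 -0.17 18.47] | shift first [ 0.26 -0.15 18.47]
pack_red (array([0.59392684, 0.11918089, 0.11310318]), np.float64(0.022319255396723747))
pack_blue (array([0.6280695 , 0.00067727, 0.01492647]), np.float64(0.041917286813259125))
```

```bash

python3 -m pendant '[[0.26,-0.16,4.8,0,0,0.019,1],[0,0,4.8,0,0,0,1],[0,0,4.8,0,0,0,1],[0,0,3,0,0,0,1],[0,0,1.1,0,0,0,1],[0,0,0,0,0,0,1],[0,0,0,0,0,0,0.3],[0,0,0,0,0,0,0.3]]' 30
python3 -m pendant '[[0,0,0,0,0,0,0.3],[0,0,0,0,0,0,0.3],[0,0,0,0,0,0,0.3],[0,0,0,0,0,0,0.3],[0,0,-4,0,0,0,0.3],[0,0,-4,0,0,0.121,0.3],[0,0,0,0,0,0.121,0.3]]' 30
python3 -m pendant '[[-3.93,1.27,0,0,0,0,0.3],[-3.93,1.27,0,0,0,0,0.3],[-3.93,1.27,0,0,0,0,0.3],[-3.93,1.27,0,0,0,0,0.3],[0,0,4,0,0,0,0.3],[0,0,3,0,0,0,0.3],[0,0,0,0,0,0,0.3],[0,0,0,0,0,0,0.3]]' 30
python3 - <<'E'
from h import *
plan((.6153,-.1205,.018),down(-.106))
E
```

```text
t: 16.75
eef_pos: [0.4539, -0.1552, 0.0136]
orientation: [0.001, -0.067, 0.998, 0.0]
ft_force: [-0.1, 0.3, -0.5]
width: 0.0743
grasp_force: 0.0
t: 17.62
eef_pos: [0.4545, -0.1556, 0.0948]
orientation: [0.002, 0.056, 0.998, 0.0]
ft_force: [-0.4, 0.2, -4.5]
width: 0.0438
grasp_force: 30.0
t: 18.62
eef_pos: [0.6149, -0.1218, 0.0233]
orientation: [0.0, 0.054, 0.999, -0.0]
ft_force: [0.6, -0.4, -3.8]
width: 0.0437
grasp_force: 30.0
turn [-0.     0.    -0.002] then shift cm [-0.02  0.14  0.53] | shift first [-0.02  0.14  0.53]
```

```bash

python3 -m pendant '[[0,0.14,0.3,0,0,0,0.3],[0,0,0.2,0,0,0,0.3],[0,0,0,0,0,0,0.3],[0,0,0,0,0,0,0.3],[0,0,0,0,0,0,1],[0,0,0,0,0,0,1],[0,0,-4,0,0,0,1],[0,0,-5,0,0,0,1]]' 30
python3 -m pendant '[[0,0,-5,0,0,0,1],[0,0,-4,0,0,-0.106,1],[1,5,-3,0,0,0,1],[1,5,-3,0,0,0,1],[1,5.5,-2,0,0,0,1],[1,6,0,0,0,0,1],[1,6,0,0,0,0,1],[0,6,0,0,0,0,1]]'
python3 -m pendant '[[0,6,0,0,0,0,1],[0,0,0,0,0,0,1],[0,0,0,0,0,0,1]]'
python3 - <<'E'
from h import *
p=read_camera('wrist'); save(p,'w2.png'); t=tcp(); print(t[0])
print([(q['point'],q['p']) for q in spot_point(p,'lever_hinge')],[(q['point'],q['p']) for q in look_for(p,'lever')])
print(proj(p,(.604,.278,.06)))
p=read_camera('top'); x=(.6153,-.1205,-.106)
m=near(regions_of(p,'pack_yellow'),(x[0],x[1],.03),p,30); print(m is not None and fit([p],[m],PACK,x,.004))
print([(q['point'],q['p']) for q in look_for(p,'lever')])
E
```

```text
t: 19.62
eef_pos: [0.6143, -0.1202, 0.108]
orientation: [-0.001, 0.054, 0.999, -0.0]
ft_force: [0.5, 0.4, -0.4]
width: 0.0759
grasp_force: 0.0
t: 20.62
eef_pos: [0.565, 0.2168, 0.2785]
orientation: [0.001, 0.001, 1.0, 0.001]
ft_force: [1.7, 0.5, 0.3]
width: 0.0872
grasp_force: 0.0
t: 21.0
eef_pos: [0.5659, 0.2742, 0.2776]
orientation: [0.0, 0.001, 1.0, -0.0]
ft_force: [-0.0, -2.1, 0.9]
width: 0.0869
grasp_force: 0.0
[0.56617408 0.27327098 0.27783083]
[([0.6029, 0.2753, 0.0626], 0.59)] [([0.5851, 0.2765, 0.1594], 0.8)]
[281.86004684 214.83163368]
(array([ 0.61506696, -0.11964009, -0.11426585]), np.float64(0.04478514939546585))
[([0.5704, 0.2647, 0.0569], 0.15)]
```

View pics/w2.png

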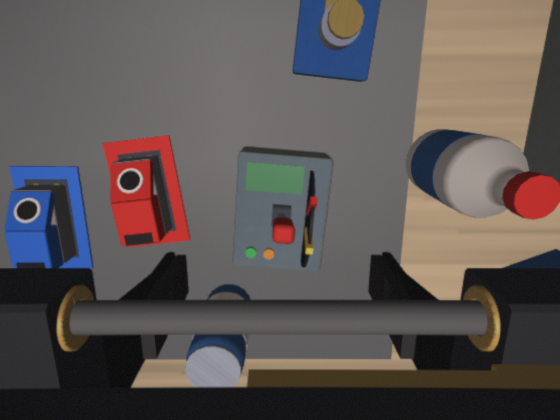

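```bash
python3 - <<'E'
from h import *
p=read_camera('wrist')
c=unproj(p,[(241,149),(331,157),(321,271),(235,267)],.055); print(c.round(4),c.mean(0))
h=np.r_[c[:,:2].mean(0),.06]; print('hinge',h)
for a,b in((3,0),(2,1),(0,1),(3,2)): d=c[b]-c[a]; print(np.degrees(np.arctan2(d[1],d[0])), np.hypot(*d[:2]))
yaw=-.05
for L in(-.6,-.3,0,.25,.6):
    print(L,[proj(p,h+r*np.array([np.sin(L)*np.cos(yaw),np.sin(L)*np.sin(yaw),np.cos(L)])).round(1).tolist() for r in(.0625,.085,.1075)])
# marks
print(unproj(p,[(313,201),(309,247)],.10))
m=regions_of(p,'lever')[0]['region']; ys,xs=np.where(m); print(xs.min(),xs.max(),ys.min(),ys.max(),m.sum())
E
```

```text
[[0.5346 0.2357 0.055 ]
 [0.5431 0.3289 0.055 ]
 [0.6726 0.3224 0.055 ]
 [0.6673 0.2247 0.055 ]] [0.60439602 0.27791965 0.055     ]
hinge [0.60439602 0.27791965 0.06      ]
175.24887176200014 0.133243897417788
177.11777824570842 0.12965819761364641
84.75744473637641 0.09354425563266047
86.91996034243381 0.09781092886632321
-0.6 [[284.4, 194.6], [285.5, 185.3], [286.8, 174.7]]
-0.3 [[283.6, 214.8], [284.3, 214.6], [285.2, 214.5]]
0 [[282.6, 235.0], [282.9, 244.1], [283.2, 254.4]]
0.25 [[281.7, 250.0], [281.7, 265.4], [281.6, 282.7]]
0.6 [[280.6, 265.5], [280.1, 286.5], [279.5, 309.3]]
[[0.57836375 0.30702806 0.1       ]
 [0.62521552 0.30418837 0.1       ]]
273 295 214 243 557
```

```bash

python3 -m pendant '[[-2.55,0.5,0,0,0,0.07,0.45],[0,0,4,0,0,0,0.45],[0,0,4,0,0,0,0.45],[0,0,3,0,0,0,0.45],[0,0,0,0,0,0,0.45],[0,0,0,0,0,0,0.45],[0,0,0,0,0,0,0.45]]' 12
python3 - <<'E'
from h import *
plan((.5917,.2788,.128),down(-.07))
p=read_camera('wrist'); save(p,'w3.png')
E
```

```text
t: 22.28
eef_pos: [0.592, 0.2802, 0.1694]
orientation: [0.001, 0.036, 0.999, 0.001]
ft_force: [-0.4, 0.6, -0.0]
width: 0.0398
grasp_force: 0.0
turn [ 0.002  0.002 -0.002] then shift cm [ 0.03 -0.14  4.14] | shift first [ 0.03 -0.14  4.14]
```

View pics/w3.png

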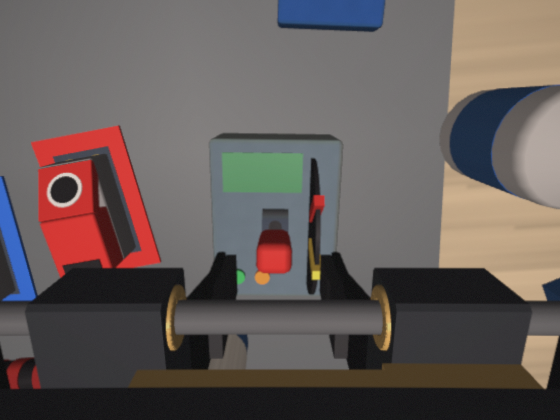

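```bash

python3 -m pendant '[[0,-0.14,2.1,0,0,0,0.45],[0,0,2,0,0,0,0.45],[0,0,0,0,0,0,0.1],[0,0,0,0,0,0,0.1],[0,0,0,0,0,0,0.1],[0,0,0,0,0,0,0.1]]' 12
python3 -m pendant '[[-0.9,0,-0.05,0,0,0,0.1],[-0.9,0,0,0,0,0,0.1],[-0.9,0,0.05,0,0,0,0.1],[-0.85,0,0.15,0,0,0,0.1],[0,0,0,0,0,0,0.1],[0,0,0,0,0,0,0.1]]' 12
python3 - <<'E'
from h import *
t=tcp()[0]; print(t, 'angle from vertical', np.arctan2(t[0]-.6044,t[2]+.019-.06))
E
```

```text
t: 23.08
eef_pos: [0.5915, 0.278, 0.1274]
orientation: [0.0, 0.036, 0.999, 0.0]
ft_force: [-1.5, -3.0, 3.7]
width: 0.0179
grasp_force: 12.0
t: 23.82
eef_pos: [0.6266, 0.2751, 0.1248]
orientation: [0.0, 0.036, 0.999, -0.0]
ft_force: [1.0, -3.9, -3.0]
width: 0.0179
grasp_force: 12.0
[0.62656965 0.2751093  0.12479718] angle from vertical 0.2586374899694544
```

```bash

python3 -m pendant '[[0,0,0,0,0,0,0.45],[0,0,0,0,0,0,0.45],[0,0,-4,0,0,0,0.45],[0,0,-6,0,0,0,0.45],[3,0,-5,0,0,0,0.8],[3,0,0,0,0,0,0.8],[0,0,0,0,0,0,0.8],[0,0,0,0,0,0,0.8]]' 12
cat >> h.py <<'E'
HINGE=np.array([.6044,.2779,.06]); CYAW=-.07
def leverfit(p):
    ms=regions_of(p,'lever'); m=ms[0]['region'].astype(np.float32); P=box(-.008,.008,-.009,.009,.0625,.1075); best=[]
    for L in np.arange(-.7,.7,.02):
        Q=R.from_euler('zy',[CYAW,L]).apply(P) if 0 else R.from_euler('z',CYAW).apply(R.from_euler('y',L).apply(P))
        b=None
        for dy in(-.004,-.002,0,.002,.004):
          for dx in (-.002,0,.002):
            uv=np.array([proj(p,w+HINGE+[dx,dy,0]) for w in Q]); g=np.zeros((420,560),np.uint8)
            cv2.fillConvexPoly(g,cv2.convexHull(uv.round().astype(np.int32)),1)
            i=(g*m).sum()/np.maximum(g,m).sum()
            if b is None or i>b[0]: b=(i,L,dx,dy)
        best.append(b)
    return sorted(best)[::-1][:4]
E
python3 - <<'E'
from h import *
p=read_camera('wrist'); save(p,'w4.png'); print(tcp()[0]); 
for b in leverfit(p): print(np.round(b,3))
p=read_camera('scene')
try:
  for b in leverfit(p): print(np.round(b,3))
except Exception as e: print(e)
E
```

```text
t: 24.82
eef_pos: [0.5667, 0.2805, 0.2749]
orientation: [0.0, 0.036, 0.999, 0.0]
ft_force: [0.9, -0.5, -0.6]
width: 0.0672
grasp_force: 0.0
[0.56700891 0.28017869 0.27464727]
[ 0.728  0.22  -0.002  0.   ]
[0.728 0.2   0.    0.   ]
[0.725 0.18  0.002 0.   ]
[0.716 0.16  0.002 0.   ]
list index out of range
```

View pics/w4.png

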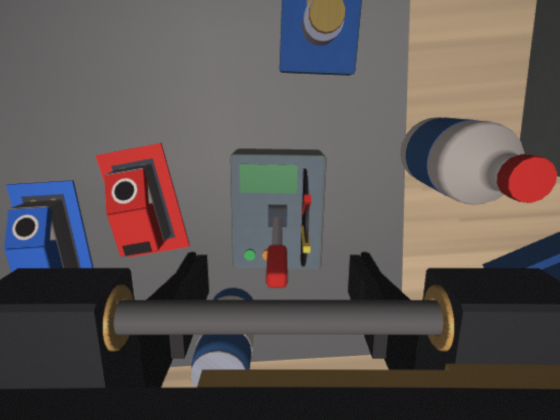

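```bash
python3 - <<'E'
from h import *
p=read_camera('wrist'); im=p['image'].astype(int)
m=(im[...,0]>90)&(im[...,1]<60)&(im[...,2]<60); m[:,:255]=0;m[:,295:]=0;m[:235]=0;m[295:]=0
ys,xs=np.where(m); print(xs.min(),xs.max(),ys.min(),ys.max())
import h
h.regions_of=lambda p,n:[{'region':m}]
for b in h.leverfit(p): print(np.round(b,3))
c=unproj(p,[(233,150),(325,152),(322,271),(231,268)],.055); print(c.mean(0))
for a,b in((3,0),(2,1),(0,1),(3,2)): d=c[b]-c[a]; print(np.degrees(np.arctan2(d[1],d[0])), np.hypot(*d[:2]))
E
```

```text
267 288 246 287
[0.681 0.18  0.002 0.   ]
[0.677 0.2   0.002 0.   ]
[ 0.676  0.24   0.002 -0.002]
[ 0.676  0.22   0.    -0.002]
[0.60349251 0.27665842 0.055     ]
172.88832638083773 0.1320034603389663
176.46524778756046 0.1334204541596792
84.6254772838581 0.09422684603941071
83.83807498265455 0.10252152899310263
```

```bash
python3 - <<'E'
from h import *
p=read_camera('wrist'); print(tcp()[0], proj(p,HINGE), -rot(p).T@np.ravel(p['tvec']))
P=box(-.008,.008,-.009,.009,.0625,.1075)
for L in(.15,.2,.25,.3):
    Q=R.from_euler('z',CYAW).apply(R.from_euler('y',L).apply(P))+HINGE
    uv=np.array([proj(p,w) for w in Q]); print(L,uv.min(0).round(),uv.max(0).round())
im=cv2.cvtColor(p['image'],cv2.COLOR_RGB2BGR)
cv2.polylines(im,[cv2.convexHull(uv.round().astype(np.int32))],True,(0,255,0),1)
cv2.imwrite('pics/w5.png',cv2.resize(im[140:300,200:340],None,fx=4,fy=4,interpolation=cv2.INTER_NEAREST))
E
```

```text
[0.56700651 0.27990864 0.27458094] [278.91590623 215.17234095] [0.489905   0.28598789 0.43734547]
0.15 [268. 237.] [290. 281.]
0.2 [268. 240.] [290. 286.]
0.25 [268. 243.] [290. 291.]
0.3 [268. 246.] [290. 295.]
```

View pics/w5.png

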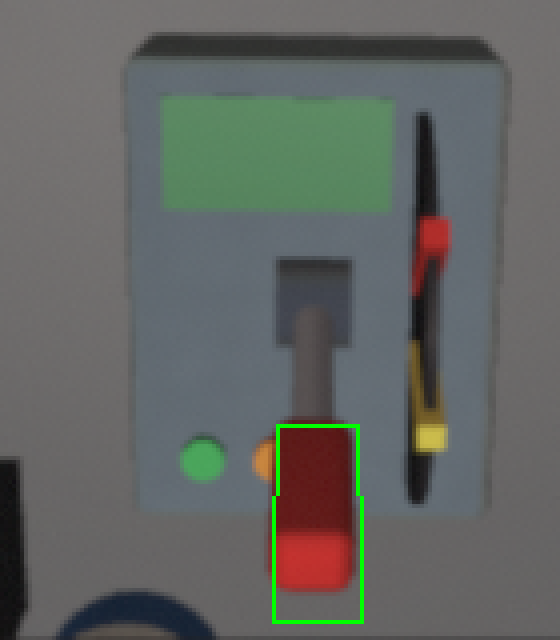

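```bash

cat >> h.py <<'E'
SET=dict(pack_red=(.5932,.1172,.109),pack_yellow=(.6153,-.1205,-.106),pack_blue=(.626,-.0013,0.))
def packs(p=None,z=.004):
    p=p or read_camera('top')
    for k,x in SET.items():
        m=near(regions_of(p,k),(x[0],x[1],.03),p,40)
        if m is None: print(k,None); continue
        q,c=fit([p],[m],PACK,x,z); print(k,'d mm',((q-x)[:2]*1e3).round(1),'yaw',(q-x)[2].round(3),'cost',round(c,3))
E
python3 -m pendant '[[-1,-5,0,0,0,-0.07,0.9],[-0.5,-6,0,0,0,0,0.9],[-0.5,-6,0,0,0,0,0.9],[-0.5,-6,0,0,0,0,0.9],[0,-6,0,0,0,0,0.9],[0,-6,0,0,0,0,0.9],[0,-6,0,0,0,0,0.9],[0,-6,0,0,0,0,0.9]]' 40
python3 -m pendant '[[0,-6,0,0,0,0,0.9],[0,-4.3,0,0,0,0,0.9],[0,0,0,0,0,0,0.9],[0,0,0,0,0,0,0.9]]'
python3 - <<'E'
from h import *
p=read_camera('wrist'); save(p,'w6.png'); t=tcp(); print(t[0])
m=near(regions_of(p,'thermo'),(.592,-.29,.13),p,80)
if m is not None: print(fit([p],[m],THERMO,(.592,-.29,0),.01))
for k in('thermo','holster_in'): print([(q['point'],q['p']) for q in spot_point(p,k)])
packs()
E
```

```text
t: 26.12
eef_pos: [0.5872, -0.1924, 0.2752]
orientation: [0.0, 0.001, 1.0, -0.0]
ft_force: [0.7, -0.4, 0.9]
width: 0.0783
grasp_force: 0.0
t: 26.62
eef_pos: [0.5873, -0.293, 0.2747]
orientation: [-0.0, 0.001, 1.0, 0.0]
ft_force: [0.0, 0.4, 0.8]
width: 0.0782
grasp_force: 0.0
[ 0.58759614 -0.29217386  0.27476765]
(array([ 0.58730297, -0.29131008,  0.03477081]), np.float64(0.044159334152936935))
[([0.591, -0.2895, 0.0092], 0.66)]
[]
pack_red d mm [0.6 1.2] yaw 0.032 cost 0.037
pack_yellow d mm [0.6 1.9] yaw 0.001 cost 0.028
pack_blue d mm [1.5 2.7] yaw 0.05 cost 0.081
```

View pics/w6.png

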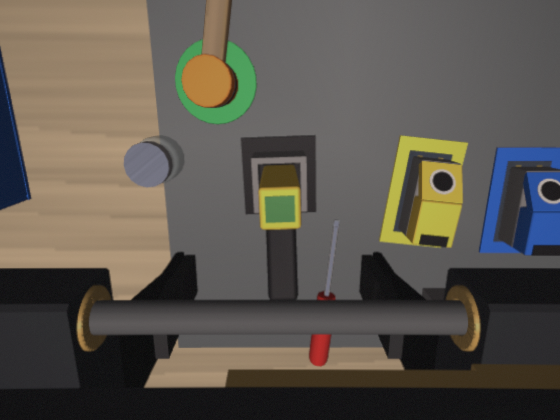

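```bash
python3 - <<'E'
from h import *
p=read_camera('wrist')
a=unproj(p,[(259,189),(300,187),(301,227.5),(261,229)],.15); print(a.round(4),a.mean(0))
b=unproj(p,[(242,137),(315,135),(316,212),(243,213.5)],.003); print(b.round(4),b.mean(0))
for c in(a,b):
  for i,j in((0,3),(1,2)): d=c[j]-c[i]; print(np.arctan2(d[1],d[0]),np.hypot(*d))
  for i,j in((0,1),(3,2)): d=c[j]-c[i]; print(np.arctan2(d[1],d[0])-np.pi/2,np.hypot(*d))
E
```

```text
[[ 0.5758 -0.3078  0.15  ]
 [ 0.5742 -0.2752  0.15  ]
 [ 0.6082 -0.2739  0.15  ]
 [ 0.6095 -0.3067  0.15  ]] [ 0.59191401 -0.29090785  0.15      ]
[[ 0.5482 -0.3343  0.003 ]
 [ 0.546  -0.2502  0.003 ]
 [ 0.6384 -0.2464  0.003 ]
 [ 0.6402 -0.3358  0.003 ]] [ 0.59317206 -0.29168753  0.003     ]Traceback (most recent call last):
  File "<stdin>", line 6, in <module>
TypeError: return arrays must be of ArrayType
```

```bash

python3 -m pendant '[[-0.44,0.1,4,0,0,-0.035,0.9],[0,0,5,0,0,0,0.9],[0,0,5,0,0,0,0.9],[0,0,3.2,0,0,0,0.9],[0,0,0,0,0,0,0.9],[0,0,0,0,0,0,0.9],[0,0,0,0,0,0,0.2],[0,0,0,0,0,0,0.2]]' 45
python3 -m pendant '[[0,0,0,0,0,0,0.2],[0,0,0,0,0,0,0.2],[0,0,0,0,0,0,0.2],[0,0,0,0,0,0,0.2],[0,0,0,0,0,0,0.2]]' 45
python3 -m pendant '[[0,0,-2,0,0,0,0.2],[0,0,-4,0,0,0,0.2],[0,0,-5,0,0,0,0.2],[0,0,-5,0,0,0,0.2],[0,0,0,0,0,0,0.2],[0,0,0,0,0,0,0.2]]'
python3 - <<'E'
from h import *
cat=tcp(); print(cat[0])
p=read_camera('wrist'); save(p,'w7.png')
E
```

```text
t: 28.08
eef_pos: [0.5921, -0.2927, 0.1043]
orientation: [0.001, -0.017, 1.0, -0.0]
ft_force: [0.5, -0.8, -0.7]
width: 0.0653
grasp_force: 0.0
t: 28.7
eef_pos: [0.5914, -0.2924, 0.103]
orientation: [-0.0, -0.017, 1.0, 0.0]
ft_force: [-0.3, 0.1, 0.4]
width: 0.0332
grasp_force: 45.0
t: 29.45
eef_pos: [0.5912, -0.2923, 0.263]
orientation: [-0.0, -0.017, 1.0, 0.0]
ft_force: [0.4, -0.3, -2.8]
width: 0.034
grasp_force: 45.0
[ 0.59117213 -0.29228652  0.2630463 ]
```

View pics/w7.png

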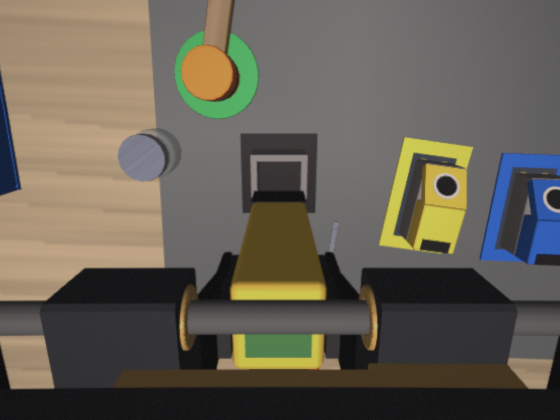

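```bash

python3 -m pendant '[[0,0,0,0,0,-0.074,0.2],[0.9,5.8,0,0,0,0,0.2],[0.9,5.8,0,0,0,0,0.2],[0.9,5.8,0,0,0,0,0.2],[0.9,5.8,0,0,0,0,0.2],[0.9,5.8,0,0,0,0,0.2],[0.9,5.8,0,0,0,0,0.2],[0.9,5.8,0,0,0,0,0.2]]' 45
python3 -m pendant '[[0,0,0,0,-0.17,0,0.2],[0,0,0,0,-0.17,0,0.2],[0,0,0,0,-0.17,0,0.2],[0,0,0,0,0,0,0.2],[0,0,0,0,0,0,0.2]]' 45
cat >> h.py <<'E'
TILT=R.from_euler('y',-np.pi/6)
def readpose(x,y,yaw,L=.173,z=.004):
    o=R.from_euler('z',yaw); w=np.array([x,y,z])+o.apply([-.025,0,.0415]); n=o.apply([-.5,0,np.sqrt(.75)])
    return w+L*n, down(yaw)*TILT, w, n
E
python3 - <<'E'
from h import *
P,Q,w,n=readpose(.5934,.117,.109); print(tcp()[0],P,w); plan(P,Q)
p=read_camera('wrist'); save(p,'w8.png'); print(proj(p,w))
packs()
for k in('pack_red_window',): print([(np.round(q['point'],4),q['p']) for q in spot_point(p,k)])
E
```

```text
t: 30.5
eef_pos: [0.4838, 0.1062, 0.262]
orientation: [-0.001, -0.054, 0.999, -0.0]
ft_force: [1.4, 0.9, -2.3]
width: 0.0336
grasp_force: 45.0
t: 31.12
eef_pos: [0.4856, 0.1045, 0.2634]
orientation: [0.21, -0.051, 0.976, 0.015]
ft_force: [0.7, -0.6, -3.1]
width: 0.0339
grasp_force: 45.0
[0.48557048 0.10453842 0.26338206] [0.48256171 0.10487055 0.19532239] [0.56854837 0.11428039 0.0455    ]
turn [ 0.006 -0.099 -0.006] then shift cm [3.66 0.07 5.75] | shift first [3.07 0.01 6.08]
[277.25074416 164.46451389]
pack_red d mm [  6.  -10.4] yaw 0.191 cost 0.633
pack_yellow d mm [0.9 2.6] yaw -0.012 cost 0.024
pack_blue d mm [3.3 0.9] yaw 0.004 cost 0.1
[(array([0.5649, 0.1125, 0.0464]), 0.66)]
```

View pics/w8.png

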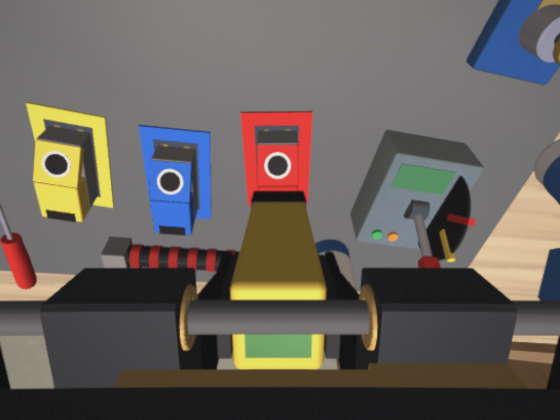

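```bash

python3 -m pendant '[[0,0,0,0.006,-0.1,-0.006,0.2],[1.2,0,1.9,0,0,0,0.2],[1.2,0,1.9,0,0,0,0.2],[1.2,0,1.9,0,0,0,0.2],[0,0,0,0,0,0,0.2],[0,0,0,0,0,0,0.2]]' 45
python3 - <<'E'
from h import *
P,Q,w,n=readpose(.5934,.117,.109); plan(P,Q); print(robot.state()['joint_positions'].round(2))
E
```

```text
t: 32.17
eef_pos: [0.4803, 0.1068, 0.1993]
orientation: [0.24, -0.053, 0.969, 0.018]
ft_force: [-0.4, -0.0, -2.7]
width: 0.0338
grasp_force: 45.0
turn [ 0.01  -0.037 -0.002] then shift cm [ 0.02 -0.22  0.45] | shift first [ 0.01 -0.22  0.44]
[-0.48 -0.33  0.06  2.26  0.22  0.75  1.13]
```

```bash

python3 -m pendant '[[0,-0.22,0.44,0.01,-0.037,-0.002,0.2],[0,0,0,0,0,0,0.2],[0,0,0,0,0,0,0.2],[0,0,0,0,0,0,0.2]]' 45
python3 - <<'E'
from h import *
P,Q,w,n=readpose(.5934,.117,.109); plan(P,Q); print(robot.state()['joint_positions'].round(3))
E
```

```text
t: 32.67
eef_pos: [0.4824, 0.1046, 0.195]
orientation: [0.258, -0.053, 0.965, 0.014]
ft_force: [-0.7, -0.8, -2.7]
width: 0.0338
grasp_force: 45.0
turn [ 0.    -0.001 -0.   ] then shift cm [-0.03  0.02 -0.02] | shift first [-0.03  0.02 -0.02]
[-0.457 -0.339  0.03   2.295  0.259  0.7    1.096]
```

```bash

python3 -m pendant '[[0,0,0,0,0,0,0.2],[0,0,0,0,0,0,0.2],[0,0,0,0,0,0,0.2],[0,0,0,0,0,0,0.2],[0,0,0,0,0,0,0.2],[0,0,0,0,0,0,0.2],[0,0,0,0,0,0,0.2],[0,0,0,0,0,0,0.2]]' 45
python3 - <<'E'
from h import *
P,Q,w,n=readpose(.5934,.117,.109)
p=read_camera('scene'); save(p,'s2.png'); q=read_camera('top')
for c in(p,q):
  for k in('thermo','thermo_spot','pack_red_window','pack_blue_window','pack_yellow_window'): print(k,[(np.round(a['point'],4).tolist(),round(a['p'],2)) for a in spot_point(c,k)[:2]])
print('nose should',w+.08*n,w)
packs(q)
E
python3 -m pendant '[[0,0,0,0,0,0,0.2],[0,0,0,0,0,0,0.2],[0,0,0,0,0,0,0.2],[0,0,0,0,0,0,0.2]]' 45
```

```text
t: 33.67
eef_pos: [0.4821, 0.1044, 0.1944]
orientation: [0.258, -0.053, 0.965, 0.014]
ft_force: [0.3, 0.3, -1.5]
width: 0.0339
grasp_force: 45.0
thermo [([0.53, 0.1085, 0.1118], 0.9), ([0.571, -0.4232, 0.0005], 0.24)]
thermo_spot [([0.7418, 0.2101, -0.0035], 0.36), ([0.5943, 0.1171, 0.006], 0.33)]
pack_red_window [([0.5665, 0.1125, 0.0455], 0.61)]
pack_blue_window [([0.6029, -0.0018, 0.0437], 0.78)]
pack_yellow_window [([0.2022, -0.3184, 0.0431], 0.88), ([0.5861, -0.1168, 0.0453], 0.81)]
thermo [([0.5308, 0.1119, 0.1117], 0.78)]
thermo_spot []
pack_red_window [([0.5656, 0.1141, 0.0425], 0.84)]
pack_blue_window [([0.5962, -0.0007, 0.0449], 0.82)]
pack_yellow_window [([0.5912, -0.1169, 0.0457], 0.9), ([0.1974, -0.3172, 0.0406], 0.67)]
nose should [0.52878575 0.10992902 0.11478203] [0.56854837 0.11428039 0.0455    ]
pack_red d mm [ 7.8 -5.4] yaw 0.291 cost 0.682
pack_yellow d mm [1.1 2.3] yaw -0.016 cost 0.034
pack_blue d mm [1.5 2.1] yaw 0.049 cost 0.085
t: 34.92
eef_pos: [0.4821, 0.1045, 0.1944]
orientation: [0.258, -0.053, 0.965, 0.014]
ft_force: [0.5, 0.4, -1.3]
width: 0.0338
grasp_force: 45.0
```

View pics/s2.png

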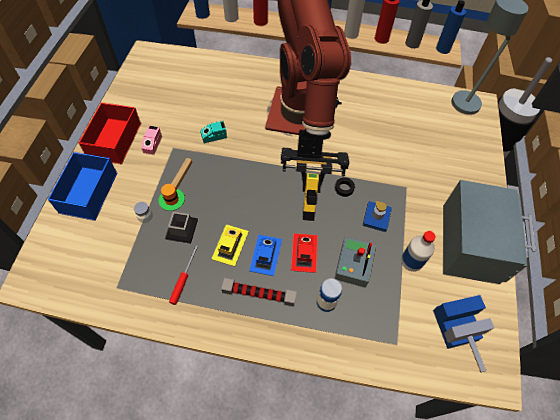

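```bash
python3 -m pendant '[[0,0,-3,0,0,0,0.2],[0,0,-3,0,0,0,0.2],[0,0,0,0,0,0,0.2]]'; python3 - <<'E'
from h import *
P,Q,w,n=readpose(.6150,-.1204,-.106); print(P); plan(P,Q)
E
```

```text
t: 35.3
eef_pos: [0.4725, 0.1048, 0.236]
orientation: [0.254, -0.051, 0.966, 0.013]
ft_force: [0.7, 0.1, -2.1]
width: 0.0337
grasp_force: 45.0
[ 0.50412582 -0.10860312  0.19532239]
turn [ 0.103 -0.008  0.183] then shift cm [ -2.64 -20.88   6.22] | shift first [  1.22 -21.54   4.02]
```

```bash
python3 -m pendant '[[0,0,0,0.0515,-0.004,0.0915,0.2],[0,0,0,0.0515,-0.004,0.0915,0.2],[-0.66,-5.2,0.3,0,0,0,0.2],[-0.66,-5.2,0.3,0,0,0,0.2],[-0.66,-5.2,0.3,0,0,0,0.2],[-0.66,-5.2,0.3,0,0,0,0.2],[0,0,2,0,0,0,0.2],[0,0,1.5,0,0,0,0.2]]';python3 -m pendant '[[0,0,0,0,0,0,0.2],[0,0,0,0,0,0,0.2],[0,0,0,0,0,0,0.2]]';  python3 - <<'E'
from h import *
P,Q,w,n=readpose(.6150,-.1204,-.106); plan(P,Q)
p=read_camera('wrist')
print(proj(p,w)); k='pack_yellow_window'
print([(proj(p,a['point']).round(1),np.round(a['point'],4),round(a['p'],2)) for a in spot_point(p,k)[:2]])
m=near(regions_of(p,'pack_yellow'),(.615,-.12,.03),p,80); print(fit([p],[m],PACK,(.615,-.1204,-.106),.004) if m is not None else 0)
E
```

```text
t: 36.3
eef_pos: [0.5036, -0.1057, 0.2025]
orientation: [0.253, 0.051, 0.966, -0.014]
ft_force: [-0.2, 0.1, -1.6]
width: 0.0335
grasp_force: 45.0
t: 36.67
eef_pos: [0.5041, -0.1052, 0.205]
orientation: [0.255, 0.05, 0.966, -0.014]
ft_force: [-0.0, -0.5, -1.5]
width: 0.0338
grasp_force: 45.0
turn [-0.001 -0.008  0.003] then shift cm [ 0.45 -0.34  0.85] | shift first [ 0.45 -0.33  0.86]
[274.49606439 184.17308431]
[(array([275.6, 185.7]), array([ 0.5917, -0.1169,  0.046 ]), 0.59)]
(array([ 0.61687082, -0.12093393, -0.13626648]), np.float64(1.0878511667251587))
```

```bash
python3 -m pendant '[[0.42,-0.34,0.85,-0.001,-0.008,0.003,0.2],[0,0,0,0,0,0,0.2],[0,0,0,0,0,0,0.2],[0,0,0,0,0,0,0.2]]';  python3 - <<'E'
from h import *
P,Q,w,n=readpose(.6150,-.1204,-.106); plan(P,Q)
E
python3 -m pendant '[[0,0,0,0,0,0,0.2],[0,0,0,0,0,0,0.2],[0,0,0,0,0,0,0.2],[0,0,0,0,0,0,0.2],[0,0,0,0,0,0,0.2],[0,0,0,0,0,0,0.2],[0,0,0,0,0,0,0.2],[0,0,0,0,0,0,0.2]]'
python3 - <<'E'
from h import *
P,Q,w,n=readpose(.6150,-.1204,-.106); plan(P,Q)
p=read_camera('scene')
for k in('thermo','pack_yellow_window'): print(k,[(np.round(a['point'],4).tolist(),round(a['p'],2)) for a in spot_point(p,k)[:2]])
print(w,w+.08*n); packs()
E
python3 -m pendant '[[0,0,0,0,0,0,0.2],[0,0,0,0,0,0,0.2],[0,0,0,0,0,0,0.2],[0,0,0,0,0,0,0.2]]'
```

```text
t: 37.33
eef_pos: [0.5042, -0.1089, 0.195]
orientation: [0.258, 0.052, 0.965, -0.014]
ft_force: [-0.1, -0.4, -2.2]
width: 0.0336
grasp_force: 45.0
turn [-0.    -0.001 -0.001] then shift cm [-0.    0.03 -0.03] | shift first [-0.    0.03 -0.03]
t: 38.33
eef_pos: [0.5041, -0.1089, 0.1949]
orientation: [0.258, 0.052, 0.965, -0.014]
ft_force: [0.3, -0.1, -2.0]
width: 0.0339
grasp_force: 45.0
turn [-0.    -0.001 -0.001] then shift cm [-0.02  0.03 -0.04] | shift first [-0.02  0.03 -0.04]
thermo [([0.5549, -0.1137, 0.1124], 0.6), ([0.5891, -0.1163, 0.0446], 0.26)]
pack_yellow_window [([0.5894, -0.1152, 0.0402], 0.89), ([0.2008, -0.3173, 0.0461], 0.86)]
[ 0.59014032 -0.11775496  0.0455    ] [ 0.55036483 -0.1135229   0.11478203]
pack_red d mm [0.1 1.3] yaw 0.025 cost 0.038
pack_yellow d mm [ 7.2 10.3] yaw -0.269 cost 0.609
pack_blue d mm [1.1 2.5] yaw 0.033 cost 0.063
t: 39.17
eef_pos: [0.5041, -0.109, 0.1949]
orientation: [0.258, 0.052, 0.965, -0.014]
ft_force: [0.0, 0.1, -2.3]
width: 0.0338
grasp_force: 45.0
```

```bash
python3 -m pendant '[[0,0,-3,0,0,0,0.2],[0,0,-3,0,0,0,0.2],[0,0,0,0,0,0,0.2]]'; python3 - <<'E'
from h import *
P,Q,w,n=readpose(.6256,-.0014,.005); print(P); plan(P,Q)
E
```

```text
t: 39.55
eef_pos: [0.4814, -0.1102, 0.2382]
orientation: [0.259, 0.055, 0.964, -0.015]
ft_force: [0.5, -1.3, -1.9]
width: 0.0338
grasp_force: 45.0
[ 0.51410139 -0.0019575   0.19532239]
turn [-0.059  0.002 -0.102] then shift cm [-0.74 10.8   5.38] | shift first [ 0.39 11.12  4.73]
```

```bash
python3 -m pendant '[[0,0,0,-0.059,0.002,-0.102,0.2],[-0.3,5.4,0.5,0,0,0,0.2],[-0.3,5.4,0.5,0,0,0,0.2],[0,0,2,0,0,0,0.2],[0,0,1.5,0,0,0,0.2],[0,0,0,0,0,0,0.2],[0,0,0,0,0,0,0.2],[0,0,0,0,0,0,0.2]]';  python3 - <<'E'
from h import *
P,Q,w,n=readpose(.6256,-.0014,.005); plan(P,Q)
p=read_camera('wrist')
print(proj(p,w)); k='pack_blue_window'
print([(proj(p,a['point']).round(1),np.round(a['point'],4),round(a['p'],2)) for a in spot_point(p,k)[:2]])
# white-rim ellipse of the window near prediction
im=p['image'].astype(int); u=proj(p,w).round().astype(int); s=im[u[1]-25:u[1]+26,u[0]-25:u[0]+26]
m=((s.max(2)-s.min(2)<50)&(s.min(2)>120)).astype(np.uint8); c=max(cv2.findContours(m,0,2)[0],key=cv2.contourArea)
print(cv2.fitEllipse(c),u)
E
```

```text
t: 40.55
eef_pos: [0.508, 0.0002, 0.2014]
orientation: [0.258, -0.004, 0.966, 0.002]
ft_force: [-0.9, -0.2, -1.9]
width: 0.0339
grasp_force: 45.0
turn [ 0.003 -0.002  0.003] then shift cm [-0.22 -0.22  0.83] | shift first [-0.22 -0.22  0.83]
[275.05412269 190.02358302]
[(array([273.2, 195.7]), array([ 0.6066, -0.0033,  0.0471]), 0.56)]
((25.380115509033203, 23.62713623046875), (19.573118209838867, 25.726116180419922), 88.71749877929688) [275 190]
```

```bash
python3 -m pendant '[[-0.22,-0.22,0.83,0.003,-0.002,0.003,0.2],[0,0,0,0,0,0,0.2],[0,0,0,0,0,0,0.2],[0,0,0,0,0,0,0.2]]';  python3 - <<'E'
from h import *
P,Q,w,n=readpose(.6256,-.0014,.005); plan(P,Q)
E
python3 -m pendant '[[0,0,0,0,0,0,0.2],[0,0,0,0,0,0,0.2],[0,0,0,0,0,0,0.2],[0,0,0,0,0,0,0.2],[0,0,0,0,0,0,0.2],[0,0,0,0,0,0,0.2],[0,0,0,0,0,0,0.2],[0,0,0,0,0,0,0.2]]'
python3 - <<'E'
from h import *
P,Q,w,n=readpose(.6256,-.0014,.005); plan(P,Q)
p=read_camera('scene')
for k in('thermo','pack_blue_window'): print(k,[(np.round(a['point'],4).tolist(),round(a['p'],2)) for a in spot_point(p,k)[:2]])
print(w,w+.08*n); packs()
E
python3 -m pendant '[[0,0,0,0,0,0,0.2],[0,0,0,0,0,0,0.2],[0,0,0,0,0,0,0.2],[0,0,0,0,0,0,0.2]]'
```

```text
t: 41.15
eef_pos: [0.514, -0.002, 0.1948]
orientation: [0.259, -0.002, 0.966, 0.001]
ft_force: [-0.4, -1.0, -2.7]
width: 0.0339
grasp_force: 45.0
turn [ 0. -0. -0.] then shift cm [-0.04  0.01 -0.04] | shift first [-0.04  0.01 -0.04]
t: 42.15
eef_pos: [0.5139, -0.002, 0.1947]
orientation: [0.259, -0.002, 0.966, 0.001]
ft_force: [-0.3, -0.1, -2.1]
width: 0.0338
grasp_force: 45.0
turn [ 0.    -0.001 -0.   ] then shift cm [-0.04  0.   -0.05] | shift first [-0.04  0.   -0.05]
thermo [([0.5632, -0.0007, 0.1116], 0.9)]
pack_blue_window [([0.606, 0.0001, 0.0471], 0.78)]
[ 0.60060031 -0.001525    0.0455    ] [ 0.56060081 -0.001725    0.11478203]
pack_red d mm [0.9 2.7] yaw 0.011 cost 0.054
pack_yellow d mm [0.4 2.2] yaw -0.018 cost 0.028
pack_blue d mm [-27.3   1.3] yaw -0.008 cost 0.128
t: 43.0
eef_pos: [0.514, -0.002, 0.1947]
orientation: [0.259, -0.002, 0.966, 0.001]
ft_force: [-0.3, -0.2, -2.4]
width: 0.0338
grasp_force: 45.0
```

```bash
python3 -m pendant '[[0,0,-5,0,0,0,0.2],[0,0,-5,0,0,0,0.2],[0,0,0,0,0,0,0.2],[0,0,0,0,0,0,0.2]]';  python3 - <<'E'
from h import *
S=dict(red=(.5934,.117,.109),yellow=(.6150,-.1204,-.106),blue=(.6256,-.0014,.005))
for cam in('wrist','scene','top'):
  p=read_camera(cam)
  for k,v in S.items():
    P,Q,w,n=readpose(*v); u=proj(p,w).round().astype(int)
    if not(30<u[0]<530 and 30<u[1]<390): continue
    s=cv2.resize(p['image'][u[1]-25:u[1]+26,u[0]-25:u[0]+26],None,fx=4,fy=4,interpolation=cv2.INTER_CUBIC).astype(int)
    m=((s.max(2)-s.min(2)<60)&(s.min(2)>100)).astype(np.uint8); cs=[c for c in cv2.findContours(m,0,2)[0] if len(c)>20]
    if not cs: print(cam,k,'none');continue
    e=cv2.fitEllipse(max(cs,key=cv2.contourArea)); q=u-25+(np.array(e[0])-1.5)/4
    print(cam,k,'size',np.array(e[1]).round()/4,'off mm',((unproj(p,q,.0455)[0]-w)[:2]*1e3).round(1))
E
```

```text
t: 43.5
eef_pos: [0.488, 0.0012, 0.2504]
orientation: [0.243, -0.002, 0.97, -0.001]
ft_force: [0.2, -0.2, -3.4]
width: 0.0339
grasp_force: 45.0
wrist red size [26.5 28.5] off mm [0.7 0.4]
wrist yellow size [25.25 27.  ] off mm [ 1.9 -0.2]
wrist blue size [23.25 24.75] off mm [1.7 0.2]
scene red size [41. 60.] off mm [26.9 -8.8]
scene yellow size [40.5 50.5] off mm [35.7 14.2]
scene blue size [46.5  48.25] off mm [17.8  0.9]
top red size [39. 40.] off mm [ 4.4 46.7]
top yellow size [121.75 328.25] off mm [332.7 256. ]
top blue size [17.  77.5] off mm [-32.4 -43.3]
```

```bash
python3 -m pendant '[[0,0,0,0,0.17,0,0.2],[0,0,0,0,0.17,0,0.2],[0,0,0,0,0.15,0,0.2],[0,0,0,0,0,0,0.2],[0,0,0,0,0,0,0.2]]';  python3 - <<'E'
from h import *
plan((.5914,-.2924,.263),down(.035))
E
```

```text
t: 44.28
eef_pos: [0.4882, 0.0027, 0.2505]
orientation: [0.001, -0.003, 1.0, -0.001]
ft_force: [0.5, 0.0, -1.9]
width: 0.0337
grasp_force: 45.0
turn [-0.001  0.002 -0.029] then shift cm [ -9.28 -29.86  -1.25] | shift first [-10.16 -29.57  -1.19]
```

```bash
python3 -m pendant '[[0,0,0,-0.001,0.002,-0.029,0.2],[-1.55,-4.98,-0.2,0,0,0,0.2],[-1.55,-4.98,-0.2,0,0,0,0.2],[-1.55,-4.98,-0.2,0,0,0,0.2],[-1.55,-4.98,-0.2,0,0,0,0.2],[-1.55,-4.98,-0.2,0,0,0,0.2],[-1.55,-4.98,-0.2,0,0,0,0.2],[0,0,0,0,0,0,0.2]]'; python3 -m pendant '[[0,0,0,0,0,0,0.2],[0,0,0,0,0,0,0.2]]';  python3 - <<'E'
from h import *
plan((.5914,-.2924,.108),down(.035)); packs()
E
```

```text
t: 45.28
eef_pos: [0.5902, -0.2986, 0.2632]
orientation: [-0.0, -0.014, 1.0, -0.002]
ft_force: [-1.1, 0.3, -2.8]
width: 0.0337
grasp_force: 45.0
t: 45.52
eef_pos: [0.5913, -0.2919, 0.2641]
orientation: [0.0, -0.018, 1.0, -0.0]
ft_force: [-0.4, 0.9, -2.6]
width: 0.0332
grasp_force: 45.0
turn [-0.001  0.     0.001] then shift cm [-1.000e-02 -5.000e-02  1.561e+01] | shift first [-0.   -0.03 15.61]
pack_red d mm [-0.1  2.1] yaw 0.027 cost 0.037
pack_yellow d mm [1.  1.9] yaw -0.018 cost 0.03
pack_blue d mm [3.5 2.1] yaw 0.057 cost 0.085
```

```bash
python3 -m pendant '[[0,-0.04,4,0,0,0,0.2],[0,0,4,0,0,0,0.2],[0,0,3,0,0,0,0.2],[0,0,2,0,0,0,0.2],[0,0,1.5,0,0,0,0.2],[0,0,1.2,0,0,0,0.2],[0,0,0.2,0,0,0,0.2],[0,0,0,0,0,0,0.2]]';  python3 - <<'E'
from h import *
plan((.5914,-.2924,.103),down(.035)); print(robot.state()['ft_force'])
E
```

```text
t: 46.72
eef_pos: [0.5916, -0.294, 0.1048]
orientation: [-0.0, -0.017, 1.0, -0.0]
ft_force: [0.2, -0.0, -2.6]
width: 0.0337
grasp_force: 45.0
turn [-0.001 -0.    -0.002] then shift cm [0.01 0.16 0.18] | shift first [0.01 0.16 0.18]
[ 0.23437476 -0.00305713 -2.57347356]
```

```bash
python3 -m pendant '[[0,0.1,0.15,0,0,0,0.2],[0,0,0,0,0,0,0.2],[0,0,0,0,0,0,0.9],[0,0,0,0,0,0,0.9],[0,0,0,0,0,0,0.9],[0,0,-4,0,0,0,0.9],[0,0,-5,0,0,0,0.9],[0,0,-5,0,0,0,0.9]]' 45
python3 -m pendant '[[0,0,-3,0,0,0.105,0.45],[0,5.69,0,0,0,0,0.45],[0.1,5.69,0,0,0,0,0.45],[0.1,5.69,0,0,0,0,0.45],[0.1,5.69,0,0,0,0,0.45],[0.1,5.69,0,0,0,0,0.45],[0.1,5.69,0,0,0,0,0.45],[0.1,5.69,0,0,0,0,0.45]]' 12
python3 -m pendant '[[0,5.69,0,0,0,0,0.45],[0,5.69,0,0,0,0,0.45],[0,5.69,0,0,0,0,0.45],[0,0,0,0,0,0,0.45],[0,0,0,0,0,0,0.45]]' 12
python3 - <<'E'
from h import *
plan((.6264,.2754,.126),down(-.07)); packs()
p=read_camera('top'); save(p,'top2.png')
for k in('thermo','mallet'): print(k,[(np.round(a['point'],4).tolist(),round(a['p'],2)) for a in spot_point(p,k)[:2]])
E
```

```text
t: 47.72
eef_pos: [0.5911, -0.2927, 0.2443]
orientation: [-0.0, -0.017, 1.0, -0.0]
ft_force: [1.3, -0.5, 0.3]
width: 0.0773
grasp_force: 0.0
t: 48.72
eef_pos: [0.6138, 0.1066, 0.2728]
orientation: [-0.0, 0.036, 0.999, -0.0]
ft_force: [-0.4, -0.4, -0.4]
width: 0.0394
grasp_force: 0.0
t: 49.35
eef_pos: [0.6261, 0.2749, 0.2722]
orientation: [-0.0, 0.036, 0.999, -0.001]
ft_force: [0.4, -0.3, -0.5]
width: 0.0392
grasp_force: 0.0
turn [-0.001 -0.001 -0.001] then shift cm [-0.02  0.05 14.62] | shift first [-0.04  0.07 14.62]
pack_red d mm [0.9 3.3] yaw 0.011 cost 0.044
pack_yellow d mm [0.3 2.1] yaw -0.024 cost 0.02
pack_blue d mm [1.4 2.6] yaw 0.024 cost 0.055
thermo [([0.5922, -0.293, 0.0073], 0.55)]
mallet [([0.488, -0.3582, 0.0013], 0.76), ([0.593, 0.1141, 0.0028], 0.43)]
```

View pics/top2.png

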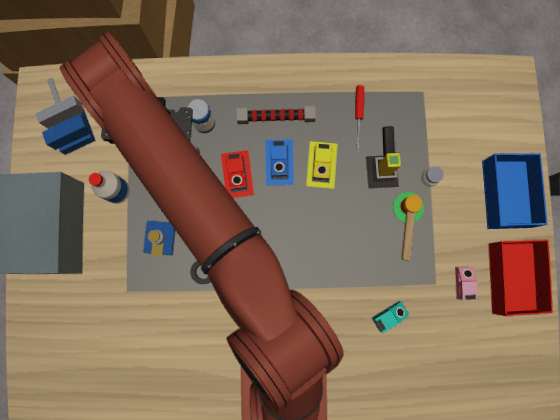

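Thermometer is back in its holster (388,163), handle up-image as at the start, with the packs on their docks. Next, the lever to off.

```bash
python3 -m pendant '[[0,0.06,4,0,0,0,0.45],[0,0,4,0,0,0,0.45],[0,0,4,0,0,0,0.45],[0,0,2.6,0,0,0,0.45],[0,0,0,0,0,0,0.45],[0,0,0,0,0,0,0.1],[0,0,0,0,0,0,0.1],[0,0,0,0,0,0,0.1]]' 12
python3 -m pendant '[[0,0,0,0,0,0,0.1],[0.95,0,-0.19,0,0,0,0.1],[0.96,0,-0.09,0,0,0,0.1],[0.97,0,0.03,0,0,0,0.1],[0.96,0,0.12,0,0,0,0.1],[0.94,0,0.23,0,0,0,0.1],[0.9,0,0.33,0,0,0,0.1],[0.87,0,0.43,0,0,0,0.1]]' 12
python3 -m pendant '[[0.82,0,0.52,0,0,0,0.1],[0.4,0,0.25,0,0,0,0.1],[0,0,0,0,0,0,0.1],[0,0,0,0,0,0,0.1]]' 12
python3 - <<'E'
from h import *
t=tcp()[0]; print(t, 'angle', np.arctan2(t[0]-.6044,t[2]+.019-.06))
E
```

```text
t: 50.7
eef_pos: [0.6266, 0.275, 0.1277]
orientation: [0.0, 0.036, 0.999, -0.001]
ft_force: [-0.8, -0.8, 6.5]
width: 0.0177
grasp_force: 12.0
t: 51.7
eef_pos: [0.5599, 0.2807, 0.1174]
orientation: [-0.0, 0.036, 0.999, -0.0]
ft_force: [4.7, 0.1, -1.5]
width: 0.0181
grasp_force: 12.0
t: 52.2
eef_pos: [0.5506, 0.2814, 0.1117]
orientation: [0.002, 0.036, 0.999, 0.001]
ft_force: [9.1, -2.2, 7.2]
width: 0.0179
grasp_force: 12.0
[0.55061302 0.28142119 0.11171918] angle -0.6502324503216903
```

```bash
python3 -m pendant '[[0,0,0,0,0,0,0.45],[0,0,0,0,0,0,0.45],[0,0,0,0,0,0,0.45],[0,0,-4,0,0,0,0.45],[0,0,-6,0,0,0,0.45],[0,0,-5,0,0,0,0.9],[0,0,0,0,0,0,0.9],[0,0,0,0,0,0,0.9]]' 60
python3 - <<'E'
from h import *
p=read_camera('wrist'); im=p['image'].astype(int); u=proj(p,HINGE+[-.048,.003,.07]).round().astype(int)
m=(im[...,0]>90)&(im[...,1]<60)&(im[...,2]<60); k=np.zeros_like(m); k[u[1]-45:u[1]+46,u[0]-18:u[0]+19]=1; ys,xs=np.where(m&k); print(xs.min(),xs.max(),ys.min(),ys.max())
P=box(-.008,.008,-.009,.009,.0625,.1075)
for L in(-.5,-.55,-.6):
    uv=np.array([proj(p,w) for w in R.from_euler('z',CYAW).apply(R.from_euler('y',L).apply(P))+HINGE]); print(L,uv.min(0).round(),uv.max(0).round())
packs()
p=read_camera('wrist')
print([(np.round(a['point'],4).tolist(),round(a['p'],2)) for a in spot_point(p,'punch')[:2]])
i=p['image'].astype(int); br=((i[...,0]>i[...,2]+50)&(i[...,1]>i[...,2]+25)).astype(np.uint8); u=proj(p,(.417,.335,.078)); print('pred punch top',u)
E
```

```text
t: 53.2
eef_pos: [0.5481, 0.2813, 0.2593]
orientation: [-0.001, 0.036, 0.999, -0.0]
ft_force: [0.0, -0.4, -0.8]
width: 0.0615
grasp_force: 0.0
268 289 198 229
-0.5 [267. 206.] [291. 236.]
-0.55 [267. 199.] [291. 232.]
-0.6 [267. 193.] [291. 229.]
pack_red d mm [-0.2  2.6] yaw -0.014 cost 0.015
pack_yellow d mm [1.6 1.8] yaw 0.004 cost 0.059
pack_blue d mm [2.1 2. ] yaw 0.018 cost 0.039
[([0.4194, 0.3391, -0.0009], 0.83)]
pred punch top [331.10469274  31.53974268]
```

```bash
python3 -m pendant '[[0,0,0,0,0,0.09,0.9],[0.1,-5.84,0,0,0,0,0.9],[0.1,-5.84,0,0,0,0,0.9],[0.1,-5.84,0,0,0,0,0.9],[0.1,-5.84,0,0,0,0,0.9],[0.1,-5.84,0,0,0,0,0.9],[0.1,-5.84,0,0,0,0,0.9],[0.1,-5.84,0,0,0,0,0.9]]' 60
python3 -m pendant '[[0,-5.84,0,0,0,0,0.9],[0,-5.84,0,0,0,0,0.9],[0,-5.84,0,0,0,0,0.9],[0,-5.84,0,0,0,0,0.9],[0,0,0,0,0,0,0.9],[0,0,0,0,0,0,0.9]]' 60
cat >> h.py <<'E'
PUNCH=[box(-.045,.045,-.04,.04,0,.022),cyl(.019,.022,.052),cyl(.016,.052,.078)]
E
python3 - <<'E'
from h import *
print(tcp()[0])
w,t,s=[read_camera(c) for c in('wrist','top','scene')]; save(w,'w9.png')
for p in(w,t,s):
    for k,parts,x,z in(('mallet',MALLET,(.49,-.36,-.16),.004),('punch',PUNCH,(.417,.336,0),0),('pad',[cyl(.045,0,.004)],(.489,-.362,0),0)):
        m=near(regions_of(p,k),(x[0],x[1],.03),p,60)
        if m is not None: q,c=fit([p],[m],parts,x,z); print(k,q.round(4),round(c,3))
E
```

```text
t: 54.55
eef_pos: [0.4752, -0.1228, 0.2605]
orientation: [-0.0, 0.081, 0.997, -0.0]
ft_force: [1.0, 0.0, -0.5]
width: 0.078
grasp_force: 0.0
t: 55.3
eef_pos: [0.4385, -0.351, 0.2602]
orientation: [-0.001, 0.081, 0.997, 0.0]
ft_force: [0.4, -0.4, -1.1]
width: 0.0785
grasp_force: 0.0
[ 0.4384938  -0.35098451  0.26015641]
pad [ 0.487  -0.3611  0.3937] 1.257
punch [ 0.4167  0.3363 -0.0958] 0.03
pad [ 0.4887 -0.3508 -0.415 ] 3.439
mallet [ 0.4892 -0.3634 -0.1651] 0.084
punch [ 0.4185  0.3322 -0.128 ] 0.019
pad [ 0.4893 -0.3626  0.1821] 2.312
```

View pics/w9.png

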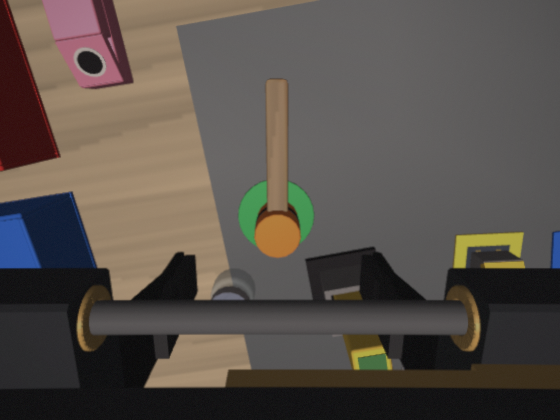

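```bash
python3 - <<'E'
from h import *
p=read_camera('wrist'); im=p['image']
h=cv2.cvtColor(im,cv2.COLOR_RGB2HSV)
def msk(lo,hi): 
    m=cv2.inRange(h,lo,hi); m[:150]=0; m[262:]=0; m[:,:220]=0; m[:,330:]=0; return m
g=msk((50,120,60),(80,255,255)); ys,xs=np.where(g); print('pad',xs.min(),xs.max(),ys.min(),ys.max())
# pad ellipse using hull
c=cv2.convexHull(np.c_[xs,ys].astype(np.int32)); pe=cv2.fitEllipse(c); print(pe, unproj(p,pe[0],.004))
o=msk((8,180,170),(18,255,255)); ys,xs=np.where(o); print('head',xs.min(),xs.max(),ys.min(),ys.max(),len(xs))
e=cv2.fitEllipse(max(cv2.findContours(o,0,2)[0],key=cv2.contourArea)); print(e,unproj(p,e[0],.068))
print(unproj(p,[(277.5,82)],.052), unproj(p,[(278,170)],.052))
E
```

```text
pad 240 313 181 243
((276.2716979980469, 214.56570434570312), (70.95481872558594, 74.197021484375), 90.74130249023438) [[ 0.48665778 -0.36153323  0.004     ]]Traceback (most recent call last):
  File "<stdin>", line 9, in <module>
    return umr_minimum(a, axis, None, out, keepdims, initial, where)
ValueError: zero-size array to reduction operation minimum which has no identity
```

```bash
python3 - <<'E'
from h import *
p=read_camera('wrist')
a=unproj(p,[(277.5,235)],.068)[0]; b=unproj(p,[(277.5,82)],.052)[0]; c=unproj(p,[(278,170)],.052)[0]; print(a,b,c)
d=c-b; yaw=np.arctan2(d[1],d[0]); print('yaw',yaw, 'len',np.hypot(*(a-b)[:2])); 
g=a[:2]-.052*np.array([np.cos(yaw),np.sin(yaw)]); print(g); plan((g[0],g[1],.021),down(yaw))
E
```

```text
[ 0.48925462 -0.36034938  0.068     ] [ 0.34359569 -0.33662645  0.052     ] [ 0.42623676 -0.34960065  0.052     ]
yaw -0.15572347196530195 len 0.14757811936098295
[ 0.43788384 -0.35228445]
turn [-0.001 -0.001 -0.006] then shift cm [ 0.03 -0.08 23.95] | shift first [ 1.000e-02 -6.000e-02  2.395e+01]
```

```bash
python3 -m pendant '[[0,-0.05,6,0,0,-0.006,0.9],[0,0,6,0,0,0,0.9],[0,0,6,0,0,0,0.9],[0,0,4,0,0,0,0.9],[0,0,1.9,0,0,0,0.9],[0,0,0,0,0,0,0.9],[0,0,0,0,0,0,0],[0,0,0,0,0,0,0]]' 60
python3 -m pendant '[[0,0,0,0,0,0,0],[0,0,0,0,0,0,0],[0,0,0,0,0,0,0],[0,0,0,0,0,0,0],[0,0,0,0,0,0,0],[0,0,0,0,0,0,0],[0,0,0,0,0,0,0]]' 60
python3 - <<'E'
from h import *
print(tcp()[0],tcp()[1].as_euler('ZYX').round(3)); packs()
E
python3 -m pendant '[[0,0,-4,0,0,0,0],[0,0,-6,0,0,0,0],[0,0,-6,0,0,0,0],[0,0,0,0,0,0,0],[0,0,0,0,0,0,0]]' 60
python3 - <<'E'
from h import *
p=read_camera('scene')
print(tcp()[0],[(np.round(a['point'],4).tolist(),round(a['p'],2)) for a in spot_point(p,'mallet')[:2]])
E
```

```text
t: 57.0
eef_pos: [0.4391, -0.353, 0.0233]
orientation: [0.001, 0.078, 0.997, -0.001]
ft_force: [-0.8, -0.5, 0.9]
width: 0.0656
grasp_force: 0.0
t: 57.88
eef_pos: [0.438, -0.3521, 0.0215]
orientation: [-0.0, 0.078, 0.997, -0.0]
ft_force: [-0.8, 1.1, 0.6]
width: 0.0214
grasp_force: 60.0
[ 0.43800016 -0.35210857  0.02150967] [ 2.986e+00 -1.000e-03 -3.141e+00]
pack_red d mm [0.7 1.5] yaw 0.008 cost 0.061
pack_yellow d mm [0.3 2. ] yaw -0.021 cost 0.023
pack_blue d mm [2.3 2.8] yaw 0.015 cost 0.053
t: 58.7
eef_pos: [0.4374, -0.3516, 0.1803]
orientation: [-0.001, 0.078, 0.997, 0.0]
ft_force: [-0.1, 0.0, -4.3]
width: 0.0212
grasp_force: 60.0
[ 0.43704724 -0.35138591  0.17948081] [([0.487, -0.3579, 0.1636], 0.86), ([0.6281, -0.0, 0.005], 0.44)]
```

```bash
python3 -m pendant '[[0,0,0,0,0,-0.156,0],[-0.4,5.72,0,0,0,0,0],[-0.4,5.72,0,0,0,0,0],[-0.4,5.72,0,0,0,0,0],[-0.4,5.72,0,0,0,0,0],[-0.4,5.72,0,0,0,0,0],[-0.4,5.72,0,0,0,0,0],[1.6,5.72,0,0,0,0,0]]' 60
python3 -m pendant '[[1.6,5.72,0,0,0,0,0],[1.6,5.72,0,0,0,0,0],[1.6,5.72,0,0,0,0,0],[1.6,5.72,0,0,0,0,0],[1.6,5.72,0,0,0,0,0],[0,0,0,0,0,0,0],[0,0,0,0,0,0,0],[0,0,0,0,0,0,0]]' 60
python3 - <<'E'
from h import *
plan((.4176-.052,.3343,.1015),down(0)); p=read_camera('wrist'); save(p,'w10.png'); print(proj(p,(.4176,.3343,.078)), proj(p,tcp()[0]+[.052,0,-.0175]))
p=read_camera('scene')
print([(np.round(a['point'],4).tolist(),round(a['p'],2)) for a in spot_point(p,'mallet')[:2]])
packs()
E
```

```text
t: 59.8
eef_pos: [0.4453, 0.0503, 0.1799]
orientation: [-0.002, -0.0, 1.0, 0.0]
ft_force: [0.8, 0.1, -4.1]
width: 0.0213
grasp_force: 60.0
t: 60.8
eef_pos: [0.3662, 0.3327, 0.1805]
orientation: [-0.001, 0.001, 1.0, -0.001]
ft_force: [0.5, -0.4, -4.5]
width: 0.0211
grasp_force: 60.0
turn [-0.002 -0.002 -0.002] then shift cm [0.06 0.16 7.9 ] | shift first [0.05 0.17 7.9 ]
[280.22251915 273.97659952] [278.1781872  342.09980193]
[([0.4171, 0.3351, 0.1624], 0.61), ([0.6117, -0.1218, -0.0025], 0.18)]
pack_red d mm [ 8.5 33.5] yaw 0.097 cost 0.036
pack_yellow d mm [0.2 2.5] yaw -0.032 cost 0.047
pack_blue d mm [1.6 2.1] yaw 0.017 cost 0.041
```

View pics/w10.png

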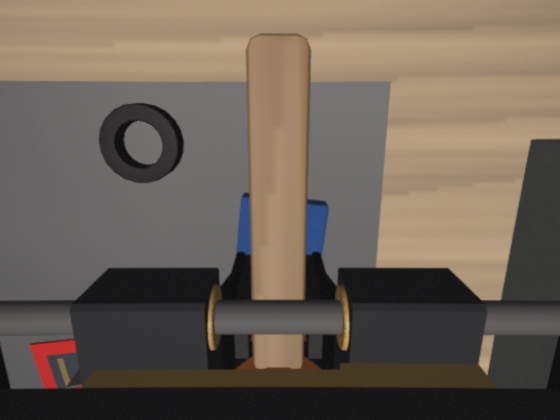

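```bash
python3 -m pendant '[[-1.6,-5.72,0,0,0,0,0],[-1.6,-5.72,0,0,0,0,0],[-1.6,-5.72,0,0,0,0,0],[-1.6,-5.72,0,0,0,0,0],[-1.6,-5.72,0,0,0,0,0],[-1.6,-5.72,0,0,0,0,0],[0.4,-5.72,0,0,0,0,0],[0.4,-5.72,0,0,0,0,0]]' 60
python3 -m pendant '[[0.4,-5.72,0,0,0,0,0],[0.4,-5.72,0,0,0,0,0],[0.4,-5.72,0,0,0,0,0],[0.4,-5.72,0,0,0,0,0],[0,0,0,0,0,0.156,0],[0,0,0,0,0,0,0],[0,0,0,0,0,0,0]]' 60
python3 - <<'E'
from h import *
plan((.4369,-.3526,.0225),down(-.156))
E
```

```text
t: 62.15
eef_pos: [0.4538, -0.1252, 0.1815]
orientation: [-0.0, -0.0, 1.0, -0.0]
ft_force: [1.1, 0.2, -3.9]
width: 0.0208
grasp_force: 60.0
t: 63.02
eef_pos: [0.4385, -0.3512, 0.1815]
orientation: [-0.0, 0.075, 0.997, -0.0]
ft_force: [-0.6, -0.2, -3.6]
width: 0.0215
grasp_force: 60.0
turn [-0.    -0.001  0.005] then shift cm [ 0.14 -0.17 15.9 ] | shift first [ 0.13 -0.16 15.9 ]
```

```bash
python3 -m pendant '[[0.14,-0.17,4,0,0,0.005,0],[0,0,5,0,0,0,0],[0,0,4,0,0,0,0],[0,0,1.8,0,0,0,0],[0,0,1,0,0,0,0],[0,0,0,0,0,0,0],[0,0,0.15,0,0,0,0],[0,0,0,0,0,0,0]]' 60
python3 -m pendant '[[0,0,0,0,0,0,0],[0,0,0,0,0,0,0.9],[0,0,0,0,0,0,0.9],[0,0,0,0,0,0,0.9],[0,0,-4,0,0,0,0.9],[0,0,-5,0,0,0,0.9],[0,0,-5,0,0,0,0.9],[0,0,-5,0,0,0,0.9]]' 60
python3 -m pendant '[[0,0,0,0,0,-0.178,1],[0,0,0,0,0,-0.178,1],[-2.9,5.08,0,0,0,0,1],[-2.9,5.08,0,0,0,0,1],[-2.9,5.08,0,0,0,0,1],[-2.9,5.08,0,0,0,0,1],[-2.9,5.08,0,0,0,0,1],[-2.9,5.08,0,0,0,0,1]]' 30
python3 -m pendant '[[-2.9,5.08,0,0,0,0,1],[-2.9,5.08,0,0,0,0,1],[-2.9,5.08,0,0,0,0,1],[0,0,0,0,0,0,1],[0,0,0,0,0,0,1]]' 30
python3 - <<'E'
from h import *
p=read_camera('wrist'); x=(.602,.149,.2)
m=near(regions_of(p,'pack_red'),(x[0],x[1],.03),p,90)
print(tcp()[0]); 
for z in(0,.004):
    r,c=fit([p],[m],PACK,x,z); print(z,r.round(4),c)
plan((r[0],r[1],.017),down(r[2]))
for c in('top','scene'):
    t=read_camera(c); print([(np.round(a['point'],4).tolist(),round(a['p'],2)) for a in spot_point(t,'pack_red')[:2]],[(np.round(a['point'],4).tolist(),round(a['p'],2)) for a in spot_point(t,'mallet')[:1]])
    m=near(regions_of(t,'pack_red'),(x[0],x[1],.03),t,40); print(fit([t],[m],PACK,x,.002) if m is not None else None)
packs()
E
```

```text
t: 64.03
eef_pos: [0.4369, -0.3541, 0.023]
orientation: [0.0, 0.08, 0.997, -0.001]
ft_force: [0.4, -0.4, -4.1]
width: 0.0214
grasp_force: 60.0
t: 65.03
eef_pos: [0.4364, -0.3535, 0.2139]
orientation: [-0.0, 0.08, 0.997, -0.0]
ft_force: [0.1, -0.7, 0.1]
width: 0.0764
grasp_force: 0.0
t: 66.03
eef_pos: [0.5485, -0.019, 0.2122]
orientation: [-0.0, -0.097, 0.995, -0.0]
ft_force: [0.9, -0.9, -0.4]
width: 0.0869
grasp_force: 0.0
t: 66.65
eef_pos: [0.6038, 0.1452, 0.2114]
orientation: [-0.001, -0.098, 0.995, -0.0]
ft_force: [0.6, -0.3, 0.3]
width: 0.0872
grasp_force: 0.0
[0.60390624 0.14382348 0.21172802]
0 [0.6021 0.1483 0.1778] 0.004108665511012077
0.004 [0.6013 0.1481 0.1796] 0.008275165222585201
turn [-0.001 -0.001  0.014] then shift cm [ 0.18  0.47 19.47] | shift first [ 0.15  0.5  19.47]
[] [([0.5934, -0.1165, 0.043], 0.71)]
None
[([0.6014, 0.1494, 0.0061], 0.92), ([0.6236, 0.0006, -0.0001], 0.63)] [([0.4862, -0.3593, 0.0047], 0.95)]
(array([0.60212406, 0.1471489 , 0.12260104]), np.float64(0.054956305772066116))
pack_red None
pack_yellow d mm [1.  2.1] yaw -0.016 cost 0.025
pack_blue d mm [1.6 2. ] yaw 0.015 cost 0.038
```

```bash
python3 -m pendant '[[0.18,0.47,4,0,0,0.017,1],[0,0,5,0,0,0,1],[0,0,5,0,0,0,1],[0,0,3.5,0,0,0,1],[0,0,1.9,0,0,0,1],[0,0,0,0,0,0,1],[0,0,0,0,0,0,0.3],[0,0,0,0,0,0,0.3]]' 30
python3 -m pendant '[[0,0,0,0,0,0,0.3],[0,0,0,0,0,0,0.3],[0,0,0,0,0,0,0.3],[0,0,0,0,0,0,0.3],[0,0,0,0,0,0,0.3]]' 30
python3 -m pendant '[[0,0,-3,0,0,0,0.3],[0,0,0,0,0,0.07,0.3],[0,0,0,0,0,0,0.3],[0,0,0,0,0,0,0.3]]' 30
python3 - <<'E'
from h import *
plan((.5934,.117,.018),down(.109))
E
```

```text
t: 68.35
eef_pos: [0.602, 0.1501, 0.0193]
orientation: [0.001, -0.089, 0.996, -0.0]
ft_force: [0.4, -0.6, -0.4]
width: 0.0741
grasp_force: 0.0
t: 68.97
eef_pos: [0.6011, 0.1495, 0.0178]
orientation: [-0.0, -0.089, 0.996, -0.0]
ft_force: [0.3, -1.0, 3.0]
width: 0.0438
grasp_force: 30.0
t: 69.47
eef_pos: [0.6003, 0.1498, 0.0469]
orientation: [-0.001, -0.055, 0.998, -0.0]
ft_force: [0.0, -0.4, -3.0]
width: 0.044
grasp_force: 30.0
turn [-0.    -0.002  0.001] then shift cm [ 1.04 -3.18  2.89] | shift first [ 1.04 -3.18  2.89]
```

```bash
python3 -m pendant '[[0.54,-1.6,0,0,0,0,0.3],[0.54,-1.6,0,0,0,0,0.3],[0,0,2,0,0,0,0.3],[0,0,0,0,0,0,0.3],[0,0,0,0,0,0,0.3],[0,0,0,0,0,0,0.3]]' 30
python3 - <<'E'
from h import *
plan((.5931,.117,.018),down(.109))
E
```

```text
t: 70.22
eef_pos: [0.5939, 0.1175, 0.028]
orientation: [-0.0, -0.055, 0.999, -0.0]
ft_force: [1.3, -1.2, -2.4]
width: 0.0435
grasp_force: 30.0
turn [ 0. -0.  0.] then shift cm [ 0.08 -0.04  1.  ] | shift first [ 0.08 -0.04  1.  ]
```

```bash
python3 -m pendant '[[0.08,-0.04,0.7,0,0,0,0.3],[0,0,0.3,0,0,0,0.3],[0,0,0,0,0,0,0.3],[0,0,0,0,0,0,0.3],[0,0,0,0,0,0,1],[0,0,0,0,0,0,1],[0,0,0,0,0,0,1],[0,0,-4,0,0,0,1]]' 30
python3 -m pendant '[[0,0,-5,0,0,0,1],[0,0,-5,0,0,0,1],[0,0,-5,0,0,0,1],[0,0,0,0,0,0.1325,0.9],[0,0,0,0,0,0.1325,0.9],[0.9,-5.43,0,0,0,0,0.9],[0.9,-5.43,0,0,0,0,0.9],[0.9,-5.43,0,0,0,0,0.9]]' 60
python3 -m pendant '[[0.9,-5.43,0,0,0,0,0.9],[0.9,-5.43,0,0,0,0,0.9],[0.9,-5.43,0,0,0,0,0.9],[0.9,-5.43,0,0,0,0,0.9],[0.9,-5.43,0,0,0,0,0.9],[0.9,-5.43,0,0,0,0,0.9],[0,0,0,0,0,0,0.9],[0,0,0,0,0,0,0.9]]' 60
python3 - <<'E'
from h import *
packs(); plan((.4366,-.3535,.0215),down(-.16))
t=read_camera('wrist'); print([(np.round(a['point'],4).tolist(),round(a['p'],2)) for k in('mallet','pad') for a in spot_point(t,k)[:1]], [proj(t,(.488,-.3605,.068)),proj(t,(.488,-.362,.004))]); save(t,'w11.png')
E
```

```text
t: 71.22
eef_pos: [0.5908, 0.1157, 0.0553]
orientation: [-0.003, -0.054, 0.999, -0.0]
ft_force: [1.4, -0.4, 1.2]
width: 0.076
grasp_force: 0.0
t: 72.22
eef_pos: [0.5404, -0.0418, 0.2079]
orientation: [-0.0, 0.078, 0.997, -0.0]
ft_force: [0.3, -0.4, 1.1]
width: 0.0781
grasp_force: 0.0
t: 73.22
eef_pos: [0.4372, -0.3531, 0.2079]
orientation: [-0.0, 0.078, 0.997, 0.0]
ft_force: [1.0, 0.2, -0.4]
width: 0.0783
grasp_force: 0.0
pack_red d mm [-0.3  0.7] yaw -0.004 cost 0.011
pack_yellow d mm [1.3 1.3] yaw -0.031 cost 0.019
pack_blue d mm [1.7 2.5] yaw 0.019 cost 0.06
turn [-0.    -0.     0.006] then shift cm [ 0.09 -0.13 18.67] | shift first [ 0.08 -0.12 18.67]
[([0.5924, -0.2951, 0.009], 0.71)] [array([277.54462253, 254.53797995]), array([276.28405687, 230.74569555])]
```

View pics/w11.png

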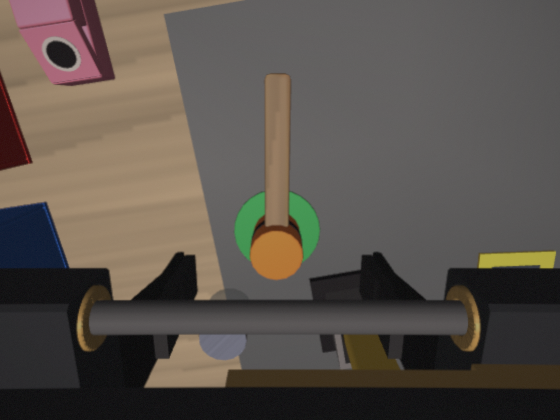

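```bash
python3 -m pendant '[[0.09,-0.1,6,0,0,0.003,0.9],[0,0,6,0,0,0,0.9],[0,0,4.5,0,0,0,0.9],[0,0,2.1,0,0,0,0.9],[0,0,0,0,0,0,0.9],[0,0,0,0,0,0,0],[0,0,0,0,0,0,0],[0,0,0,0,0,0,0]]' 60
python3 -m pendant '[[0,0,0,0,0,0,0],[0,0,0,0,0,0,0],[0,0,0,0,0,0,0],[0,0,0,0,0,0,0],[0,0,0,0,0,0,0],[0,0,0,0,0,0,0],[0,0,0,0,0,0,0]]' 60
python3 - <<'E'
from h import *
print(tcp()[0],tcp()[1].as_euler('ZYX').round(3)); packs()
E
python3 -m pendant '[[0,0,-4,0,0,0,0],[0,0,-6,0,0,0,0],[0,0,-6,0,0,0,0],[0,0,0,0,0,-0.16,0],[-0.4,5.72,0,0,0,0,0],[-0.4,5.72,0,0,0,0,0],[-0.4,5.72,0,0,0,0,0],[-0.4,5.72,0,0,0,0,0]]' 60
python3 -m pendant '[[-0.4,5.72,0,0,0,0,0],[-0.4,5.72,0,0,0,0,0],[1.6,5.72,0,0,0,0,0],[1.6,5.72,0,0,0,0,0],[1.6,5.72,0,0,0,0,0],[1.6,5.72,0,0,0,0,0],[1.6,5.72,0,0,0,0,0],[1.6,5.72,0,0,0,0,0]]' 60
python3 -m pendant '[[0,0,0,0,0,0,0],[0,0,0,0,0,0,0],[0,0,0,0,0,0,0]]'
python3 - <<'E'
from h import *
plan((.4176-.052,.3343,.1015),down(0)); packs()
p=read_camera('scene'); print([(np.round(a['point'],4).tolist(),round(a['p'],2)) for a in spot_point(p,'mallet')[:2]])
E
```

```text
t: 74.58
eef_pos: [0.4362, -0.355, 0.023]
orientation: [0.0, 0.08, 0.997, -0.001]
ft_force: [0.1, 0.0, 0.3]
width: 0.056
grasp_force: 0.0
t: 75.45
eef_pos: [0.4356, -0.3545, 0.022]
orientation: [-0.0, 0.08, 0.997, -0.0]
ft_force: [0.3, 0.2, 0.6]
width: 0.0212
grasp_force: 59.9
[ 0.43563837 -0.35452117  0.02201636] [ 2.982e+00 -1.000e-03 -3.141e+00]
pack_red d mm [-0.5  1.1] yaw 0.037 cost 0.04
pack_yellow None
pack_blue d mm [0.6 2. ] yaw 0.007 cost 0.027
t: 76.65
eef_pos: [0.4511, -0.1239, 0.1815]
orientation: [-0.001, -0.0, 1.0, -0.0]
ft_force: [1.2, 0.0, -2.9]
width: 0.0211
grasp_force: 59.9
t: 77.65
eef_pos: [0.3627, 0.333, 0.1816]
orientation: [-0.0, 0.0, 1.0, -0.0]
ft_force: [1.6, -0.9, -4.2]
width: 0.0213
grasp_force: 59.9
t: 78.03
eef_pos: [0.3641, 0.3304, 0.1815]
orientation: [-0.001, 0.001, 1.0, -0.001]
ft_force: [-0.2, -0.6, -4.9]
width: 0.0217
grasp_force: 59.9
turn [-0.001 -0.001 -0.002] then shift cm [-0.15  0.39  8.  ] | shift first [-0.16  0.4   7.99]
pack_red d mm [0.2 1. ] yaw 0.018 cost 0.032
pack_yellow d mm [0.9 2.1] yaw -0.012 cost 0.018
pack_blue d mm [3.  1.4] yaw -0.019 cost 0.028
[([0.4124, 0.3319, 0.1627], 0.93)]
```

```bash
python3 -m pendant '[[-0.3,0.4,3,0,0,0,0],[0,0,3,0,0,0,0],[0,0,1.5,0,0,0,0],[0,0,0,0,0,0,0],[0,0,0,0,0,0,0]]' 60
python3 - <<'E'
from h import *
plan((.4176-.052,.3343,.086),down(0)); packs()
p=read_camera('scene'); print([(np.round(a['point'],4).tolist(),round(a['p'],2)) for k in('mallet','punch') for a in spot_point(p,k)[:1]])
E
```

```text
t: 78.95
eef_pos: [0.3669, 0.3364, 0.1079]
orientation: [0.0, -0.0, 1.0, 0.0]
ft_force: [1.0, 0.2, -3.6]
width: 0.0214
grasp_force: 59.9
turn [0. 0. 0.] then shift cm [ 0.13 -0.21  2.19] | shift first [ 0.13 -0.21  2.19]
pack_red d mm [-0.4  1.5] yaw 0.004 cost 0.029
pack_yellow d mm [-0.1  1.5] yaw -0.004 cost 0.022
pack_blue d mm [1.7 1.6] yaw 0.007 cost 0.054
[([0.4177, 0.3398, 0.0905], 0.76), ([0.4165, 0.3383, -0.0021], 0.79)]
```

```bash
python3 -m pendant '[[0,-0.12,0,0,0,0,0],[0,0,1.4,0,0,0,0],[0,0,1.4,0,0,0,0]]' 60; python3 -m pendant '[[0,0,0.3,0,0,0,0]]'; python3 -m pendant '[[0,0,0.3,0,0,0,0]]'
```

```text
t: 79.68
eef_pos: [0.3655, 0.3359, 0.079]
orientation: [-0.001, -0.001, 1.0, 0.0]
ft_force: [-18.1, -2.8, 27.7]
width: 0.0215
grasp_force: 60.0
t: 79.8
eef_pos: [0.3642, 0.3358, 0.0756]
orientation: [-0.002, -0.001, 1.0, -0.0]
ft_force: [-16.2, -2.1, 22.3]
width: 0.0213
grasp_force: 60.0
t: 79.92
eef_pos: [0.3635, 0.3359, 0.073]
orientation: [-0.002, -0.001, 1.0, -0.0]
ft_force: [-17.6, -3.0, 21.0]
width: 0.0213
grasp_force: 60.0
```

```bash
python3 -m pendant '[[0,0,-3,0,0,0,0],[0,0,-4,0,0,0,0],[0,0,-4,0,0,0,0],[0,0,0,0,0,0,0],[0,0,0,0,0,0,0],[0,0,0,0,0,0,0]]' 60
cat >> h.py <<'E'
def malletpitch(p,d):
    """fit mallet rotation about the grip (tool y) held by the tool; d = head-axis distance"""
    rs=regions_of(p,'mallet'); t,Q=tcp(); g=t+Q.apply([0,0,-.019])
    if not rs: return None
    m=rs[0]['region'].astype(np.float32)
    def f(v):
        b=np.zeros((420,560),np.uint8)
        for P in MALLET:
            L=(P-[-v[1]/1e3,0,.036])*[-1,1,-1]   # tool axes, from grip
            W=g+Q.apply(R.from_euler('y',v[0]/100).apply(L))+np.array([0,0,v[2]/1e3])
            uv=np.array([proj(p,w) for w in W]); cv2.fillConvexPoly(b,cv2.convexHull((uv*16).astype(np.int32)),255,cv2.LINE_AA,4)
        return ((cv2.GaussianBlur(b/255.,(0,0),1)-cv2.GaussianBlur(m,(0,0),1))**2).sum()/m.sum()
    return min((minimize(f,[a,d,0],method='Nelder-Mead',options=dict(initial_simplex=[[a,d,0],[a+15,d,0],[a,d+4,0],[a,d,4]],xatol=.2)) for a in(-35,0,35)),key=lambda r:r.fun)
E
python3 - <<'E'
from h import *
print(robot.state()['ft_force'],tcp()[0])
for c in('scene','top'):
    p=read_camera(c); r=malletpitch(p,52); print(c,r and (r.x.round(2),r.fun)); save(p,c+'9.png')
    print([(np.round(a['point'],4).tolist(),round(a['p'],2)) for a in spot_point(p,'mallet')[:1]],[(np.round(a['point'],4).tolist(),round(a['p'],2)) for a in look_for(p,'mallet')[:1]])
packs(p)
E
```

```text
t: 80.68
eef_pos: [0.3658, 0.3339, 0.181]
orientation: [-0.002, -0.0, 1.0, -0.001]
ft_force: [0.1, 0.0, -4.1]
width: 0.0214
grasp_force: 60.0
[ 0.09557778  0.04523732 -4.06876795] [0.36578412 0.33388888 0.18101489]
scene (array([-216.28, -116.72, -316.68]), np.float64(0.6098925440397714))
[([0.4217, 0.3358, 0.181], 0.91)] [([0.4244, 0.3348, 0.2271], 0.89)]
top (array([  327.83,   955.03, -1288.75]), np.float64(0.9065240766990058))
[([0.6261, 0.0005, 0.0038], 0.65)] [([0.609, -0.0107, 0.002], 0.7)]
pack_red d mm [0.4 1.6] yaw 0.009 cost 0.025
pack_yellow None
pack_blue d mm [2.4 2.5] yaw 0.023 cost 0.044
```

```bash
cat > mp.py <<'E'
from h import *
def headfit(p,d=52):
    t,Q=tcp(); g=t+Q.apply([0,0,-.019])
    h=cv2.cvtColor(p['image'],cv2.COLOR_RGB2HSV); m=cv2.inRange(h,(8,170,60),(20,255,255))
    u=proj(p,t+Q.apply([-.055,0,0])).astype(int); k=np.zeros_like(m); k[max(0,u[1]-30):u[1]+30,max(0,u[0]-30):u[0]+30]=1; m=m*k
    m=(m>0).astype(np.float32); C=cyl(.024,0,.064)
    res=[]
    for a in np.arange(-.2,.7,.05):
        for dz in(-3,0,3):
          for dd in(-3,0,3):
            L=(C-[-(d+dd)/1e3,0,.036])*[-1,1,-1]; W=g+Q.apply(R.from_euler('y',a).apply(L))+[0,0,dz/1e3]
            b=np.zeros(m.shape,np.uint8); cv2.fillConvexPoly(b,cv2.convexHull((np.array([proj(p,w) for w in W])*16).astype(np.int32)),255,cv2.LINE_AA,4); b=b/255.
            res.append(((b*m).sum()/np.maximum(b,m).sum(),round(a,2),dz,dd))
    return m.sum(),sorted(res)[::-1][:5]
if __name__=='__main__':
    for c in('scene','top'): print(c,headfit(read_camera(c)))
E
python3 mp.py; python3 - <<'E'
from h import *
p=read_camera('scene'); u=proj(p,(.42,.335,.19)).astype(int); s=p['image'][u[1]-20:u[1]+21:4,u[0]-20:u[0]+21:4]
print(u); [print(' '.join('%02x%02x%02x'%tuple(q) for q in r)) for r in s]
E
```

```text
scene (np.float32(377.0), [(np.float64(0.6916091275852722), np.float64(-0.15), 3, -3), (np.float64(0.6910727124763959), np.float64(-0.2), 3, -3), (np.float64(0.6906116812305055), np.float64(-0.2), 0, -3), (np.float64(0.67691296900298), np.float64(-0.2), 3, 0), (np.float64(0.6749974140468973), np.float64(-0.1), 3, -3)])
top (np.float32(214.0), [(np.float64(0.4175875943130305), np.float64(-0.1), -3, 3), (np.float64(0.4170115653889297), np.float64(-0.05), -3, 3), (np.float64(0.4166448513220098), np.float64(-0.05), 0, 3), (np.float64(0.41620289699323726), np.float64(-0.1), 0, 3), (np.float64(0.41606657556541626), np.float64(-0.1), 0, 0)])
[390 186]
e9cd97 e9cc97 eacc95 000000 0d0e0e 000308 3d342c 736e68 9b7b55 333332 2f3030
debe8b e2c08d e7c894 e9cb97 000000 fd9e28 f59624 dd731e 000308 000004 04050a
edd49e ebce97 e2c18d d4b381 782d0b f39929 f39829 f39729 edb067 e6c791 e8c993
e4c58f e4c58f e2c38d e8c993 a84311 c15017 fba52f fda42c cea879 d5b583 c8a97a
706f6b 75726b 928470 e0bd84 883912 c25217 b74e17 913a10 e9cd97 e6c893 e8cc94
77756e 76756e 76756e 8a4117 48210f 050b0f 1f0f0b 000407 a69477 d6b380 d0b17f
76746d 78756e 78766f 8a4f2d bc5117 bb4e16 9e4111 6c6a63 76746d b9a17e e3c38f
77746d 76736d 79766f 78766f 707674 b54004 76563e 77746e 76746d c7a97e d8b785
797670 78756f 77766f 787670 77756e 77756e 77756c 77766e 77766e d9b889 e6c891
194faa 636868 ba973e ab8e48 77746f 79776f 787570 76756e 78766f cbad82 ddbc88
2552a1 1349a6 b6953e b08f3d 5a6f80 827a6b 78756f 797670 78756f d4b585 ddbd8a
```

```bash
sed -i 's/np.arange(-.2,.7,.05)/np.arange(-.7,.3,.05)/; s/(8,170,60),(20,255,255)/(6,190,60),(18,255,255)/' mp.py; python3 - <<'E'
from mp import *
for c in('scene','top'):
    n,r=headfit(read_camera(c)); print(c,n); [print(np.round(x,3)) for x in r]
E
```

```text
scene 350.0
[ 0.713 -0.2    3.    -3.   ]
[ 0.712 -0.15   3.    -3.   ]
[ 0.712 -0.25   0.    -3.   ]
[ 0.711 -0.2    0.    -3.   ]
[ 0.71 -0.25 -3.   -3.  ]
top 128.0
[ 0.254 -0.05  -3.     3.   ]
[ 0.253 -0.1   -3.     3.   ]
[ 0.252 -0.05  -3.     0.   ]
[ 0.252 -0.05   0.     3.   ]
[ 0.252 -0.1   -3.     0.   ]
```

```bash
python3 -m pendant '[[-1.6,-5.72,0,0,0,0,0],[-1.6,-5.72,0,0,0,0,0],[-1.6,-5.72,0,0,0,0,0],[-1.6,-5.72,0,0,0,0,0],[-1.6,-5.72,0,0,0,0,0],[-1.6,-5.72,0,0,0,0,0],[0.4,-5.72,0,0,0,0,0],[0.4,-5.72,0,0,0,0,0]]' 60
python3 -m pendant '[[0.4,-5.72,0,0,0,0,0],[0.4,-5.72,0,0,0,0,0],[0.4,-5.72,0,0,0,0,0],[0.4,-5.72,0,0,0,0,0],[0,0,0,0,0,0.16,0],[0,0,0,0,0.125,0,0],[0,0,0,0,0.125,0,0],[0,0,0,0,0,0,0]]' 60
python3 -m pendant '[[0,0,0,0,0,0,0],[0,0,0,0,0,0,0]]' 60
python3 - <<'E'
from mp import *
import mp
def tgt(a,h):
    Q=down(-.16)*R.from_euler('y',a); g=np.array([.4363,-.3538,.041+h]); return g+Q.apply([0,0,.019]),Q
plan(*tgt(.25,.03)); packs()
for c in('scene','top'):
    p=read_camera(c); n,r=headfit(p); print(c,n); [print(np.round(x,3)) for x in r[:3]]
    print([(np.round(a['point'],4).tolist(),round(a['p'],2)) for a in spot_point(p,'mallet')[:1]], tcp()[0])
E
```

```text
t: 82.48
eef_pos: [0.4545, -0.1248, 0.183]
orientation: [-0.0, -0.0, 1.0, -0.0]
ft_force: [0.8, 0.7, -3.7]
width: 0.0217
grasp_force: 60.0
t: 83.48
eef_pos: [0.4404, -0.3508, 0.1812]
orientation: [-0.126, 0.078, 0.989, 0.011]
ft_force: [0.0, -0.2, -3.8]
width: 0.0212
grasp_force: 60.0
t: 83.72
eef_pos: [0.4381, -0.3522, 0.1837]
orientation: [-0.124, 0.08, 0.989, 0.009]
ft_force: [0.6, 0.1, -3.9]
width: 0.0212
grasp_force: 60.0
turn [-0.001  0.001 -0.001] then shift cm [-2.64 -0.19 12.86] | shift first [-2.62 -0.17 12.86]
pack_red d mm [-0.7  0.6] yaw -0.024 cost 0.015
pack_yellow d mm [1.6 1.8] yaw -0.048 cost 0.038
pack_blue d mm [2.1 1.6] yaw 0.026 cost 0.043
scene 276.0
[ 0.669 -0.15   3.     0.   ]
[ 0.667 -0.15   3.    -3.   ]
[ 0.665 -0.1    3.     0.   ]
[([0.489, -0.3587, 0.168], 0.73)] [ 0.43862412 -0.35181164  0.18337551]
top 5.0
[ 0.01 -0.4  -3.    3.  ]
[ 0.01 -0.45 -3.    3.  ]
[ 0.01 -0.45  0.    3.  ]
[([0.4891, -0.3592, 0.1633], 0.69)] [ 0.43871662 -0.35178392  0.18318115]
```

```bash
python3 - <<'E'
from h import *
t,Q=tcp()
for z in(.05,.026): print(np.round(Q.inv().apply(np.array([.4345,-.354,z])-t)*100,2))
print(np.round(Q.inv().apply([0,0,-.01])*100,3))
E
```

```text
[-2.93 -0.28 13.  ]
[-3.53 -0.28 15.32]
[-0.248  0.001  0.969]
```

```bash
python3 -m pendant '[[-1,-0.28,4.4,0,0,0,0],[-1,0,4.4,0,0,0,0],[-0.93,0,4.2,0,0,0,0],[-0.3,0,1.15,0,0,0,0],[-0.25,0,1,0,0,0,0],[0,0,0,0,0,0,0],[0,0,0,0,0,0,0]]' 60
python3 -m pendant '[[-0.05,0,0.2,0,0,0,0],[0,0,0,0,0,0,0]]' 60
python3 -m pendant '[[-0.05,0,0.2,0,0,0,0],[0,0,0,0,0,0,0]]' 60
python3 - <<'E'
from h import *
for c in('scene',):
    p=read_camera(c); print([(np.round(a['point'],4).tolist(),round(a['p'],2)) for a in spot_point(p,'mallet')[:1]], tcp()[0],robot.state()['torque'])
E
```

```text
t: 85.0
eef_pos: [0.4354, -0.3545, 0.029]
orientation: [-0.124, 0.079, 0.989, 0.009]
ft_force: [-0.6, 0.1, -4.0]
width: 0.0213
grasp_force: 60.0
t: 85.25
eef_pos: [0.4346, -0.3541, 0.0259]
orientation: [-0.125, 0.079, 0.989, 0.01]
ft_force: [0.0, -0.7, -4.1]
width: 0.0213
grasp_force: 60.0
t: 85.5
eef_pos: [0.4343, -0.3538, 0.0233]
orientation: [-0.125, 0.079, 0.989, 0.01]
ft_force: [-0.0, 0.9, -4.1]
width: 0.0215
grasp_force: 60.0
[([0.4861, -0.3593, 0.0039], 0.62)] [ 0.4344021  -0.35395207  0.02347   ] [-0.06245271 -0.39268879  0.04799216]
```

```bash
python3 -m pendant '[[-0.05,-0.05,0.2,0,0,0,0],[0,0,0,0,0,0,0]]' 60
python3 -m pendant '[[-0.05,0,0.2,0,0,0,0],[0,0,0,0,0,0,0]]' 60
```

```text
t: 85.85
eef_pos: [0.4342, -0.3544, 0.0212]
orientation: [-0.125, 0.079, 0.989, 0.01]
ft_force: [-0.2, 0.4, -4.2]
width: 0.0216
grasp_force: 60.0
t: 86.1
eef_pos: [0.4344, -0.3546, 0.0198]
orientation: [-0.125, 0.079, 0.989, 0.01]
ft_force: [-1.5, 0.8, 0.1]
width: 0.0213
grasp_force: 59.9
```

```bash
python3 -m pendant '[[0,0,0,0,0,0,0.4],[0,0,0,0,0,0,0.9],[0,0,0,0,0,0,0.9],[0,0,0,0,0,0,0.9],[1,0,-3.9,0,0,0,0.9],[1.2,0,-4.7,0,0,0,0.9],[1.2,0,-4.7,0,0,0,0.9],[1.2,0,-4.7,0,0,0,0.9]]' 60
python3 -m pendant '[[0,0,0,0,-0.125,0,0.9],[0,0,0,0,-0.125,0,0.9],[0,0,0,0,0,0,0.9],[0,0,0,0,0,0,0.9]]' 60
python3 - <<'E'
from h import *
print(tcp()[0]); packs()
for c in('scene','top'):
    p=read_camera(c); print([(np.round(a['point'],4).tolist(),round(a['p'],2)) for k in('mallet','punch','spray_can','tape','screw_jar') for a in spot_point(p,k)[:1]])
p=read_camera('wrist'); h=cv2.cvtColor(p['image'],cv2.COLOR_RGB2HSV)
def el(lo,hi,z,X):
    m=cv2.inRange(h,lo,hi); u=proj(p,X).astype(int); k=np.zeros_like(m); k[u[1]-60:min(262,u[1]+50),u[0]-60:u[0]+60]=1; ys,xs=np.where(m*k)
    if len(xs)<20: print('few',len(xs)); return
    e=cv2.fitEllipse(cv2.convexHull(np.c_[xs,ys].astype(np.int32))); print(np.round(e[0],1),np.round(e[1],1),unproj(p,e[0],z)[0].round(4),(ys.min(),ys.max()))
el((50,120,60),(80,255,255),.004,(.488,-.3615,.004))
el((10,180,190),(22,255,255),.068,(.488,-.361,.068))
print(proj(p,(.488,-.361,.068)), h[tuple(proj(p,(.488,-.361,.068)).astype(int)[::-1])])
E
```

```text
t: 87.1
eef_pos: [0.4344, -0.3542, 0.2069]
orientation: [-0.125, 0.079, 0.989, 0.01]
ft_force: [0.8, -0.7, -0.7]
width: 0.0776
grasp_force: 0.0
t: 87.6
eef_pos: [0.4347, -0.3542, 0.2053]
orientation: [-0.001, 0.079, 0.997, -0.0]
ft_force: [0.9, -0.7, -0.7]
width: 0.0783
grasp_force: 0.0
[ 0.4347132  -0.35416348  0.20530753]
pack_red d mm [-0.4  2.2] yaw 0.035 cost 0.042
pack_yellow d mm [1. 2.] yaw -0.015 cost 0.031
pack_blue None
[([0.4878, -0.3617, 0.0051], 0.85), ([0.4207, 0.3363, -0.0003], 0.94), ([0.7434, 0.2094, 0.0006], 0.88), ([0.7419, 0.207, -0.001], 0.73), ([0.5731, -0.4236, 0.0001], 0.88)]
[([0.488, -0.3604, 0.0009], 0.62), ([0.4186, 0.3311, 0.0056], 0.73), ([0.7442, 0.2091, -0.0015], 0.7), ([0.6139, -0.125, -0.0029], 0.75), ([0.5735, -0.4291, 0.0023], 0.73)]
[279.2 232.7] [79.1 84.6] [ 0.4863 -0.3615  0.004 ] (np.int64(195), np.int64(261))
few 0
[280.15614512 258.96077523] [ 16 176 178]
```

```bash
python3 - <<'E'
from h import *
packs()
p=read_camera('scene'); packs(p)
im=p['image'].astype(int); P=box(-.008,.008,-.009,.009,.0625,.1075)
u=proj(p,HINGE+[-.048,.003,.07]).round().astype(int); m=(im[...,0]>100)&(im[...,1]<70)&(im[...,2]<70); k=np.zeros_like(m); k[u[1]-25:u[1]+26,u[0]-14:u[0]+9]=1
ys,xs=np.where(m&k); print('lever px',xs.mean(),ys.mean(),xs.min(),xs.max(),ys.min(),ys.max())
for L in(-.4,-.5,-.6):
    uv=np.array([proj(p,w) for w in R.from_euler('z',CYAW).apply(R.from_euler('y',L).apply(P))+HINGE]); print(L,uv.mean(0).round(1),uv.min(0).round(),uv.max(0).round())
print(tcp()[0],robot.state()['t'])
E
```

```text
pack_red d mm [0.  1.4] yaw 0.019 cost 0.03
pack_yellow d mm [1.1 2.5] yaw -0.016 cost 0.034
pack_blue d mm [2. 2.] yaw 0.02 cost 0.041
pack_red d mm [ 0.9 -0.9] yaw -0.037 cost 0.082
pack_yellow d mm [1.1 0.6] yaw 0.09 cost 0.082
pack_blue d mm [3.8 0.9] yaw 0.047 cost 0.031
lever px 364.6448598130841 235.58878504672896 360 371 226 253
-0.4 [364.5 235.8] [359. 228.] [370. 244.]
-0.5 [364.7 234.2] [360. 226.] [370. 243.]
-0.6 [364.8 232.8] [360. 224.] [370. 241.]
[ 0.43447464 -0.35437444  0.20516547] 88.85
```

```bash
python3 -c "
from rig import robot
print(robot.sign_off())"
```

```text
the job is handed in; nothing more can be done
None
```

The full job is done and handed in at about 89 s of the 210 s limit; no verdict came back at hand-in, I viewed 15 pictures against your limit of 14, and the red pack was knocked aside mid-run and re-centred before the punch was struck.

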